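# Set a brass rose window in a facade panel with the toggle clamp

## Robot

A 6-joint arm with a two-finger parallel gripper is mounted at the origin on the work surface. World frame = base frame: x ahead of the robot, y to its left, z up, the work surface at z = 0. Lengths are in m, angles in rad, forces in N, time in s.
With the tool pointing down it reaches from about 0.325 to 0.775 m from the base axis. Payload 9.3 kg.
Tool frame: the origin (TCP) lies midway between the tips of the shut fingers; the grasp point (between the pads) lies 19 mm behind it; z points along the fingers, y is the direction in which the jaws open and shut (so a half turn about z gives the same grasp; the last joint's range is limited). The gripper opens to 85 mm and grips with 20 to 120 N. Pads are 22 mm wide; open, the fingers measure 114 mm over their backs; the gripper's body (76 mm by 85 mm) begins 54 mm behind the grasp point. The pads swing forward as they close: fully open they stand 13 mm farther back than shut.
Start: joints at [1.048, 0.259, 0.021, 1.334, 0, 1.418], TCP at [0.199, 0.513, 0.231] pointing down, gripper open.
Joint ranges: [-3.04, 3.04], [-0.91, 1.82], [-1.04, 1.36], [-1.92, 1.95], [-1.52, 1.45], [-3.14, 3.14]. Speed limits (rad/s): [2.22, 2.22, 2.79, 3.14, 3.14, 3.14].

## Interface

Orientations are given as a rotation vector (axis times angle).
In Python, from station import arm, optics, finish_job gives the robot as it stands. The module is installed in compiled form; this text tells all that it offers.
- The arm moves only by the tool step_arm, never from a script. Its argument "moves" is a list of rows, each a list of 2 entries, a list of its own where there are three numbers: the shift along the tool's x, y, z in cm, then the turn about the tool's z in degrees. A call has 1 to 10 rows; each row shifts and turns the pose as measured when the row begins, along the tool's axes as they then stand; what a row does not reach is not made up. A row lasts 1/10 s, in which the tool goes at most 50 mm and 8.59 degrees, less where a joint would pass 70% of its speed; a pose out of reach is approached as far as the arm can. A call is refused whole if a number of a shift passes 5 or a number of a turn 8.59, either way. A call with a gripper value outside its range is refused whole. "grip" is the closure, from -1 (fully open) to 1 (shut), set as the call begins (left out, the last holds). The fingers move at their own pace and stop on an object; the grip force is fixed at half the most. Time passes only in rows, so rows that do not move let the fingers close. It gives the time, the measured TCP pose, the force and the opening at its end, in the units of the state.
- arm.read_state(): the state, without advancing time (a new reading comes with each control period).
- optics.read_camera(name): name is "side" or "top" or "wrist"; returns (picture, depth): 400x640x3 uint8, red, green, blue; 400x640 float32, m along the optical axis (not along the pixel's ray), 0 where there is no reading.
- optics.get_calibration(name): a dict with "mtx" (3x3 intrinsics, pixels), "dist" ([k1, k2, p1, p2, k3] as OpenCV has them; the pictures are not rectified), "cam_to_world" (4x4, takes a point from camera to world coordinates). Camera axes: x right, y up, looking along -z (the intrinsics and any distortion apply to the point x, -y, -z); pixel columns grow to the right and rows downward; lengths in m; the calibration is good to about 2 mm. A picture is of the moment at which its call begins: read the wrist's pose just before it. get_calibration takes no time and is no camera call; for the wrist camera it gives the pose at the moment of the call.
- finish_job(): hands the job in, once; it reports no verdict.
The state is a dict: "time_s": time; "joint_positions": joint angles; "joint_vel": joint speeds; "effort": joint torques, N m; "tool_pos": TCP position; "orientation": TCP orientation; "wrist_force": force on the tool from outside, world axes, zero at the start; "moment": the same for the moment, N m; "finger_gap": opening from 0.0 (shut) to 1.0 (fully open).
Only numpy, scipy, OpenCV 4.12 (cv2) and the standard library are available. Lean on these libraries where they do the work, as an engineer would, in place of code of your own. Each camera call takes 0.05 s, during which the arm holds its last target.

## Task

Push the white facade panel along the jig's channel until it is fully home against the end stop, then swing the orange-handled toggle clamp over centre and down so that its rubber pad, not the robot's fingers, presses the brass rosette flush into the panel. Then swing the clamp all the way back open and let go, leaving the panel home in the jig and everything else on the bench where it is.

Things in the scene. Friction and masses are not known exactly. Their poses are not given: they have to be found in the camera images.
- jig: Fixed setting jig on the bench, brown plywood base 290 x 180 x 12 mm (x -160 to 130, y -67 to 112 mm). Origin on the bench, under the centre of the panel's home place. x runs along the channel from its open end (-x) to the stop and clamp (+x), z up. The bed is 12 mm above the bench. Two dark rails, 10 mm wide, 8 mm above the bed, x -140 to 55 mm, form a channel 83 mm wide centred on y = 0.
- jig_stop (a point): Middle of the end stop's face, at its foot on the bed: jig x = 55, y = 0, 12 mm above the bench. The stop is 83 mm wide and 10 mm high above the bed.
- clamp_pivot (a point): Centre of the clamp's pivot, whose axis is the jig's y axis: jig x = 85, y = 0, 62 mm above the bench, between two blue bracket cheeks (x 68 to 108, y within 18 mm) that reach 74 mm above the bench.
- panel: Loose white panel with grey window details, 110 (x) x 80 (y) x 10 mm, about 0.18 kg, flat on the bed between the rails with 1.5 mm play each side. Origin at the centre of its underside, axes as the jig's. It starts 30 to 50 mm short of the stop, towards jig -x; home, its origin is at jig x = 0 (within 3 mm) and its edge touches the stop.
- rosette (a joint): The round brass rosette, 36 mm across, in the centre of the panel: how far it has been pressed in (m). Near 0 = standing 5 mm proud of the panel's top; 0.005 = flush, at its end stop. A press fit: it takes about 16 N to move and stays where it is left.
- clamp (a joint): Angle of the clamp arm (rad). 0 = closed: arm level, pad just on a flush rosette (about 0.06 on a proud one). Grows as the arm swings up and back; 2.1 = fully open at its stop, leaning beyond upright. Lower stop -0.03. Its weight (0.4 kg) swings it shut below about 1.6, open above. It takes under 4 N at the handle to swing and about 7 N down on the handle to press the rosette in.
- clamp_grip (a point): Middle of the clamp's orange round handle, 24 mm thick, 77 mm long along the arm. At clamp angle q it is at jig x = 85 - 160 cos q + 14.5 sin q mm, y = 0, height above the bench 62 + 160 sin q + 14.5 cos q mm: 76 mm high when closed. Pinched across the jig's y direction from above, it turns freely between the fingers as the arm swings.
- clamp_pad (a point): Lowest point of the clamp's domed black rubber pad, 18 mm across, 85 mm from the pivot along the arm; lands on the middle of the rosette when the panel is home.
- spare_rosette: A loose brass rosette, 36 mm across and 8 mm high, lying on the jig's bed beside the channel. Leave it. Origin under its centre.
- blank_panel: A spare white panel without rosette, 110 x 80 x 10 mm, flat on the bench. Leave it. Origin under its centre.
- steel_rule: Steel rule, 30 x 300 x 4 mm. Leave it. Origin under its centre.
- glue: Yellow glue bottle with red cap, 54 mm across, 130 mm tall. Leave it. Origin under its centre.
- screwdriver: Screwdriver lying on the bench. Leave it. Origin under its middle.
- turret: Grey model turret with a pointed roof, 60 mm across, 170 mm tall. Leave it. Origin under its centre.
- pot: Blue ceramic pot, 72 mm across, 70 mm tall. Leave it. Origin under its centre.
Things that resemble listed ones, but are neither listed nor needed, are in the scene too. Leave any brown look-alike of the panel alone.

How it is judged:
By the outcome, as a careful person would: the job done as asked, in the order asked, and still so for the second after the job is handed in, with the robot touching nothing.
It also fails if it takes over 70 s, if anything falls off the work surface, if the arm or the gripper's body presses on something with over 40 N, if the wrist force passes 120 N, or if a joint passes its speed limit or range.

## Working session

There is one attempt and no reset: what is moved stays moved. The work goes in short steps, Python scripts to look and compute and a tool call to move; the robot and the scene stay as the last step left them, time stands still between calls to the robot, and variables do not carry over. Pictures are saved under pics/ and viewed, and the job is handed in when it is done.

Besides the shell and the picture viewer there is one more tool, called after "Call:" as name(argument=value, ...) on one line, values as JSON. step_arm: Moves the arm, as the interface text tells. Its arguments: {"type":"object","properties":{"moves":{"type":"array","items":{"type":"array"}},"grip":{"type":"number"}},"required":["moves"]}

```bash
mkdir -p pics; cat > h.py <<'E'
import numpy as np,cv2
from station import arm,optics
def snap(n,f):
    s=arm.read_state(); c=optics.get_calibration(n); p,d=optics.read_camera(n)
    cv2.imwrite(f'pics/{f}.png',p[:,:,::-1]); np.savez(f'pics/{f}.npz',p=p,d=d,m=c['mtx'],k=c['dist'],T=c['cam_to_world'])
    return p,d,c
def ray(f,u,v):
    z=np.load(f'pics/{f}.npz'); q=cv2.undistortPoints(np.array([[[u,v]]],float),np.array(z['m'],float),np.array(z['k'],float))[0,0]
    T=z['T']; return T[:3,3],T[:3,:3]@np.array([q[0],-q[1],-1.])
def onplane(f,u,v,h):
    o,r=ray(f,u,v); return o+r*(h-o[2])/r[2]
def bydepth(f,u,v):
    z=np.load(f'pics/{f}.npz'); o,r=ray(f,u,v); return o+r*z['d'][int(v),int(u)]
def proj(f,P):
    z=np.load(f'pics/{f}.npz'); T=z['T']; c=T[:3,:3].T@(np.array(P)-T[:3,3]); c=c*[1,-1,-1]
    return cv2.projectPoints(c.reshape(1,1,3),np.zeros(3),np.zeros(3),np.array(z['m'],float),np.array(z['k'],float))[0].ravel()
E
python3 - <<'E'
from h import *
for n in ['top','side','wrist']: snap(n,n+'0')
print(arm.read_state())
E
```

```text
{'time_s': 0.15, 'joint_positions': array([1.04838939e+00, 2.59057961e-01, 2.09534495e-02, 1.33370411e+00,
       2.32618213e-05, 1.41820541e+00]), 'joint_vel': array([-0.00125529, -0.00035975,  0.00106373, -0.00175612, -0.0004899 ,
        0.00107688]), 'effort': array([ 3.44469219e-03, -5.55969715e+01,  3.44663215e+01,  1.12751222e-02,
       -1.86081224e-04,  6.59393521e-06]), 'tool_pos': array([0.19868295, 0.51263784, 0.23081455]), 'orientation': array([-5.77535300e-01, -3.08768704e+00,  1.48814062e-03]), 'wrist_force': array([-0.45018519,  0.30446405, -0.27533408]), 'moment': array([ 0.00939123,  0.02576592, -0.00338671]), 'finger_gap': 1.001152667186513}
```

View pics/top0.png

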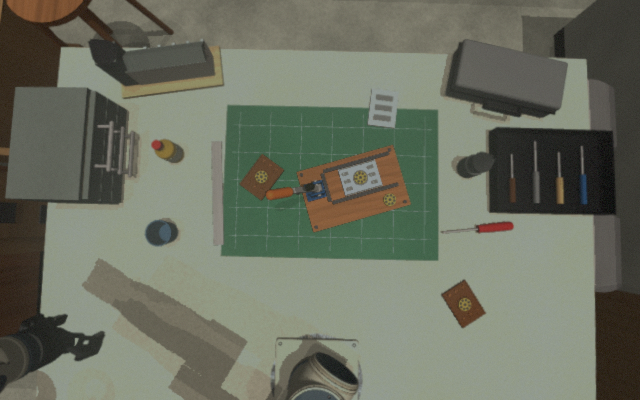

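View pics/side0.png

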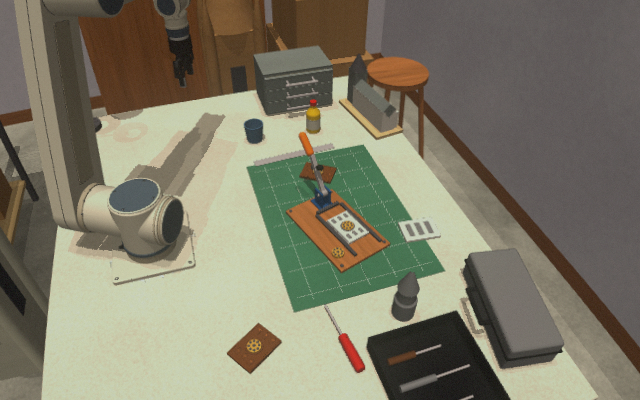

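View pics/wrist0.png

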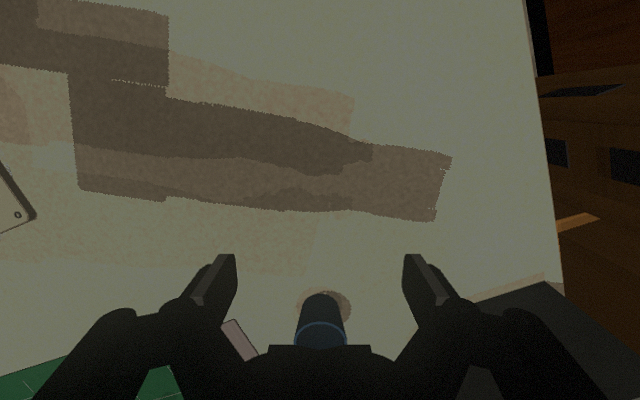

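The top view shows the jig near (355,190), with its clamp end to the left at (315,190) and the open handle at (280,193). The panel is at (360,178) and the spare rosette at (390,200). I'll zoom in.

```bash
python3 - <<'E'
from h import *
p=cv2.imread('pics/top0.png')[130:245,230:430]; cv2.imwrite('pics/topz.png',cv2.resize(p,None,fx=4,fy=4,interpolation=cv2.INTER_CUBIC))
p=cv2.imread('pics/side0.png')[120:280,270:420]; cv2.imwrite('pics/sidez.png',cv2.resize(p,None,fx=3.7,fy=3.7,interpolation=cv2.INTER_CUBIC))
E
```

```text
(no output)
```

View pics/topz.png

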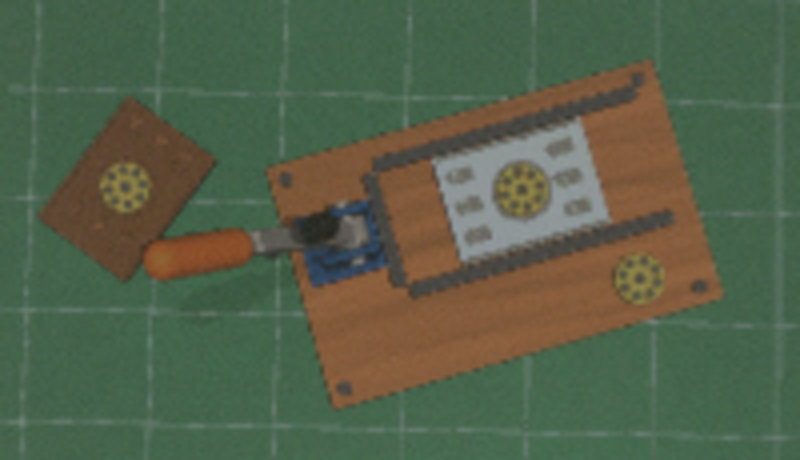

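View pics/sidez.png

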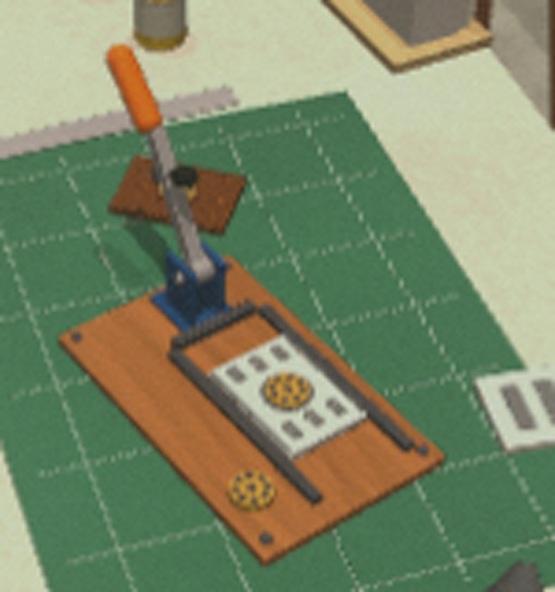

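```bash
cat >> h.py <<'E'
def jigpose(W,L):
    # rigid fit of local L (n,2) -> world W (n,2)
    W=np.array(W);L=np.array(L); a=L-L.mean(0); b=W-W.mean(0)
    th=np.arctan2((a[:,0]*b[:,1]-a[:,1]*b[:,0]).sum(),(a*b).sum())
    R=np.array([[np.cos(th),-np.sin(th)],[np.sin(th),np.cos(th)]]); t=W.mean(0)-R@L.mean(0)
    return th,t,np.linalg.norm(W-(L@R.T+t),axis=1)
E
python3 - <<'E'
from h import *
# zoom px -> image px: cv2.resize centre convention
pts=[(268,168),(652,60),(722,297),(335,408)]
L=np.array([(130,-67),(-160,-67),(-160,112),(130,112)])/1000
im=[((u+.5)/4-.5+230,(v+.5)/4-.5+130) for u,v in pts]
W=[onplane('top0',u,v,.012)[:2] for u,v in im]
th,t,e=jigpose(W,L); print(np.degrees(th),t,e)
f=lambda u,v,h:onplane('top0',(u+.5)/4-.5+230,(v+.5)/4-.5+130,h)
R=np.array([[np.cos(th),-np.sin(th)],[np.sin(th),np.cos(th)]])
for n,u,v,h in [('panel',521,190,.027),('spare',638,278,.02),('p1',434,158,.022),('p2',582,121,.022),('p3',609,222,.022),('p4',462,263,.022)]:
    P=f(u,v,h); print(n,P,R.T@(P[:2]-t))
for x,y in [(0,0),(-40,0),(85,0),(-75,0)]: print(x,y,R@np.array([x,y])/1000+t)
q=2.1
print('grip',R@np.array([85-160*np.cos(q)+14.5*np.sin(q),0])/1000+t,62+160*np.sin(q)+14.5*np.cos(q))
print(proj('top0',[0,0,0]))
T=optics.get_calibration('wrist')['cam_to_world'];s=arm.read_state()
from scipy.spatial.transform import Rotation as Ro
print(s['orientation'],Ro.from_rotvec(s['orientation']).as_matrix().round(3));print(T.round(3))
E
```

```text
107.08172557838553 [ 0.55901926 -0.07263609] [0.00220118 0.00143181 0.00258063 0.00175315]
panel [ 0.57064872 -0.11014262  0.027     ] [-3.92679847e-02 -9.94456318e-05]
spare [ 0.5109387  -0.19440091  0.02      ] [-0.10227042  0.08172622]
p1 [ 0.59275063 -0.04877741  0.022     ] [ 0.01289809 -0.03925151]
p2 [ 0.62163246 -0.15335795  0.022     ] [-0.09555268 -0.03614025]
p3 [ 0.54997809 -0.17318667  0.022     ] [-0.09345926  0.03817761]
p4 [ 0.51863357 -0.06984368  0.022     ] [0.01453193 0.03778391]
0 0 [ 0.55901926 -0.07263609]
-40 0 [ 0.57076868 -0.11087156]
85 0 [0.53405175 0.00861429]
-75 0 [ 0.58104942 -0.14432759]
grip [0.50664861 0.09779079] 192.79323014712188
[316.23804617 380.41075395]
[-5.77535300e-01 -3.08768704e+00  1.48814062e-03] [[-0.932  0.361 -0.001]
 [ 0.361  0.932 -0.001]
 [ 0.    -0.001 -1.   ]]
[[ 0.361 -0.887 -0.287  0.126]
 [ 0.933  0.343  0.113  0.542]
 [-0.001 -0.308  0.951  0.374]
 [ 0.     0.     0.     1.   ]]
```

Call:
step_arm(moves=[[[0,0,-4],8.59],[[0,0,-4],8.59],[[0,0,-4],8.59],[[0,0,-2],8.59],[[0,0,0],8.59],[[0,0,0],8.59]])

```text
time_s: 0.75
tool_pos: [0.1981, 0.5116, 0.3737]
orientation: [1.87, 2.523, -0.011]
wrist_force: [-0.2, 0.0, -0.7]
finger_gap: 1.004
```

```bash
cat >> h.py <<'E'
from scipy.spatial.transform import Rotation as Ro
def togo(xyz,yaw_y=None):
    "shift in tool axes (cm) and turn (deg) to put TCP at xyz with tool x azimuth yaw_y"
    s=arm.read_state(); M=Ro.from_rotvec(s['orientation']).as_matrix()
    az=np.degrees(np.arctan2(M[1,0],M[0,0]))
    print('t',s['time_s'],'pos',s['tool_pos'].round(4),'az',az.round(2),'F',s['wrist_force'].round(1),'gap',round(s['finger_gap'],3),'tool z',M[:,2].round(3))
    print('shift cm',(M.T@(np.array(xyz)-s['tool_pos'])*100).round(2),'turn',None if yaw_y is None else round(az-yaw_y,2))
TH=107.08;T0=np.array([.5590,-.0726])
def J(x,y,z):
    a=np.radians(TH);R=np.array([[np.cos(a),-np.sin(a)],[np.sin(a),np.cos(a)]]); return np.r_[R@np.array([x,y])/1000+T0,z/1000]
E
python3 - <<'E'
from h import *
togo(J(-10,0,380),TH)
E
```

```text
t 0.75 pos [0.1981 0.5116 0.3737] az 106.92 F [-0.2  0.  -0.7] gap 1.004 tool z [-0.004 -0.006 -1.   ]
shift cm [-67.4   17.52  -0.38] turn -0.16
```

Call:
step_arm(moves=[[[-3,0.8,0],0],[[-4.5,1.2,0],0],[[-4.5,1.2,0],0],[[-4.5,1.2,0],0],[[-4.5,1.2,0],0],[[-4.5,1.2,0],0],[[-4.5,1.2,0],0],[[-4.5,1.2,0],0]], grip=1)

```text
time_s: 1.55
tool_pos: [0.3879, 0.2011, 0.3723]
orientation: [1.867, 2.527, -0.016]
wrist_force: [0.9, 1.4, 0.5]
finger_gap: 0.0
```

Call:
step_arm(moves=[[[-4.5,1.2,0],0],[[-4.5,1.2,0],0],[[-4.5,1.2,0],0],[[-4.5,1.2,0],0],[[-4.5,1.2,0],0],[[-4.5,1.2,0],0],[[-3,0.8,0],0]])

```text
time_s: 2.25
tool_pos: [0.5568, -0.0769, 0.3724]
orientation: [-1.87, -2.523, 0.016]
wrist_force: [-0.3, -0.2, -0.1]
finger_gap: 0.0
```

```bash
python3 - <<'E'
from h import *
togo(J(-10,0,380),TH)
snap('wrist','w1')
E
```

```text
t 2.25 pos [ 0.5568 -0.0769  0.3724] az 106.93 F [-0.3 -0.2 -0.1] gap 0.0 tool z [-0.007 -0.008 -1.   ]
shift cm [-0.66  0.33 -0.76] turn -0.15
```

View pics/w1.png

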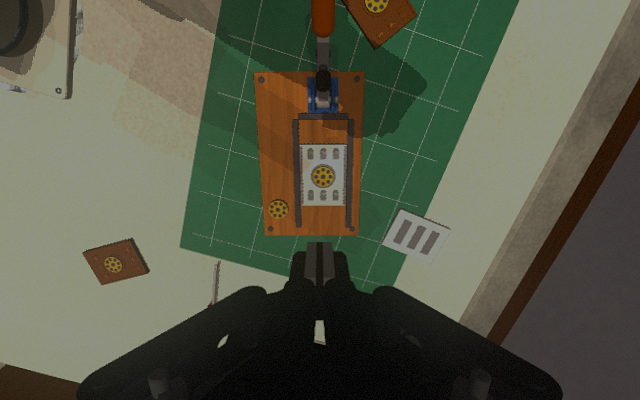

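The wrist view shows the jig with corners near (255,73), (365,73), (358,236) and (264,236). The panel is at (323,175), short of the stop, and the clamp handle is at (323,15). Next I refine the pose with corner fits.

```bash
python3 - <<'E'
from h import *
p=cv2.imread('pics/w1.png')
hsv=cv2.cvtColor(p,cv2.COLOR_BGR2HSV); print(hsv[150,280],hsv[20,375],hsv[225,330])
m=cv2.inRange(hsv,(4,90,90),(18,255,255)); m[:60]=0;m[245:]=0;m[:,:240]=0;m[:,375:]=0
m=cv2.morphologyEx(m,cv2.MORPH_OPEN,np.ones((3,3)))
hull=cv2.convexHull(cv2.findNonZero(m))
q=cv2.approxPolyDP(hull,5,True).reshape(-1,2); print(q.tolist())
w=cv2.inRange(hsv,(0,0,120),(180,60,255)); w[:135]=0;w[215:]=0;w[:,:290]=0;w[:,355:]=0
x=cv2.findNonZero(w); print('white',cv2.boundingRect(x))
z=cv2.imread('pics/w1.png')[60:260,230:390]; cv2.imwrite('pics/w1z.png',cv2.resize(z,None,fx=3,fy=3,interpolation=cv2.INTER_CUBIC))
if len(q)==4:
  s=[]
  for ux,uy in q:
    W=onplane('w1',ux,uy,.012)[:2]; s.append(W)
  a=np.radians(TH);R=np.array([[np.cos(a),-np.sin(a)],[np.sin(a),np.cos(a)]])
  l=(np.array(s)-T0)@R; print((l*1000).round(1))
  L=[(130 if v[0]>0 else -160, 112 if v[1]>0.02 else -67) for v in l]
  th,t,e=jigpose(s,np.array(L)/1000); print(np.degrees(th),t,e)
  for n,u,v,h in [('ros',322.5,176,.027),('panelfar',323,205,.022),('near',323,144,.022),('spare',278,209,.02)]:
    print(n,((onplane('w1',u,v,h)[:2]-T0)@R*1000).round(1))
E
```

```text
[ 13 197 109] [ 13 211  92] [ 13 184 118]
[[357, 234], [265, 234], [254, 72], [301, 72], [342, 106], [361, 139]]
white (300, 145, 47, 60)
```

View pics/w1z.png

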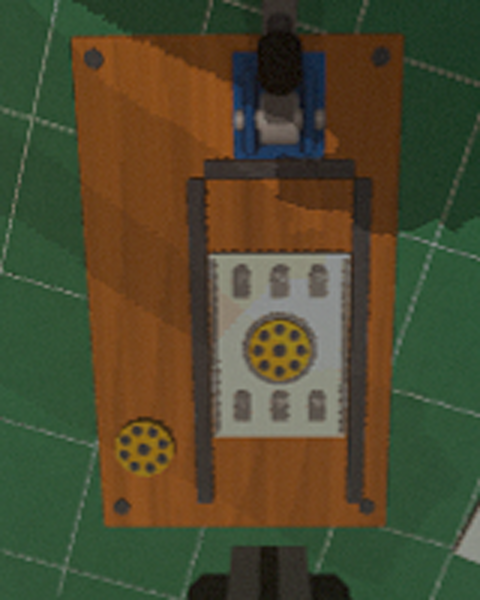

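```bash
python3 - <<'E'
from h import *
f=lambda u,v,h:onplane('w1',(u+.5)/3-.5+230,(v+.5)/3-.5+60,h)
L=[(130,112),(130,-67),(-160,-67),(-160,112)]
s=[f(u,v,.012)[:2] for u,v in [(72,37),(403,35),(385,525),(106,526)]]
th,t,e=jigpose(s,np.array(L)/1000); print(np.degrees(th),t,e)
a=th;R=np.array([[np.cos(a),-np.sin(a)],[np.sin(a),np.cos(a)]])
for n,u,v,h in [('ros',279,349,.027),('panelback',283,437,.022),('front',279,254,.022),('stopface',280,178,.022),('railL',203,502,.02),('railR',355,502,.02)]:
    print(n,((f(u,v,h)[:2]-t)@R*1000).round(1))
E
```

```text
107.34311707022984 [ 0.55992962 -0.0724845 ] [0.00118067 0.00163831 0.0014319  0.00121162]
ros [-40.    0.6]
panelback [-95.6  -1.6]
front [13.7  0.5]
stopface [55.2 -0.2]
railL [-138.9   48.1]
railR [-139.2  -46.3]
```

```bash
sed -i 's/^TH=.*/TH=107.2;T0=np.array([.5595,-.0725])/' h.py; python3 - <<'E'
from h import *
togo(J(-125,0,100),TH)
E
```

```text
t 2.3 pos [ 0.5585 -0.0799  0.371 ] az 106.83 F [-1.8 -1.4 -3.7] gap 0.003 tool z [-0.008 -0.008 -1.   ]
shift cm [-11.66   0.66  27.16] turn -0.37
```

Call:
step_arm(moves=[[[-4,0.2,4],-0.4],[[-4,0.2,4.5],0],[[-3.7,0.2,4.5],0],[[0,0,4.5],0],[[0,0,4.5],0],[[0,0,4],0],[[0,0,1],0],[[0,0,0],0]])

```text
time_s: 3.1
tool_pos: [0.5904, -0.1786, 0.113]
orientation: [-1.867, -2.522, 0.017]
wrist_force: [-0.7, -0.4, 0.3]
finger_gap: -0.001
```

```bash
python3 - <<'E'
from h import *
togo(J(-125,0,17),TH)
E
```

```text
t 3.1 pos [ 0.5904 -0.1786  0.113 ] az 106.98 F [-0.7 -0.4  0.3] gap -0.001 tool z [-0.009 -0.007 -1.   ]
shift cm [-1.41  0.29  9.61] turn -0.22
```

Call:
step_arm(moves=[[[-1.4,0.3,3],-0.2],[[0,0,3],0],[[0,0,2.5],0],[[0,0,0.5],0],[[0,0,0],0],[[0,0,0],0]])

```text
time_s: 3.7
tool_pos: [0.6048, -0.1945, 0.0344]
orientation: [1.854, 2.518, -0.012]
wrist_force: [1.0, 0.6, -0.0]
finger_gap: -0.002
```

```bash
python3 - <<'E'
from h import *
togo(J(-125,0,17),TH)
snap('wrist','w2');snap('side','s2')
togo(J(-125,0,17),TH)
E
```

```text
t 3.7 pos [ 0.6048 -0.1945  0.0344] az 107.29 F [ 1.   0.6 -0. ] gap -0.002 tool z [ 0.007 -0.015 -1.   ]
shift cm [ 0.52 -0.72  1.73] turn 0.09
t 3.8 pos [ 0.6049 -0.1945  0.0345] az 107.29 F [ 0.2  0.2 -0.5] gap -0.001 tool z [ 0.008 -0.015 -1.   ]
shift cm [ 0.53 -0.73  1.74] turn 0.09
```

View pics/w2.png

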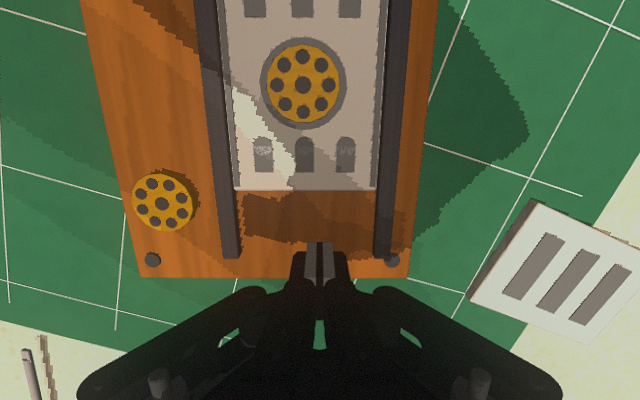

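The wrist view shows the shut fingers at (318,260), behind the panel's rear edge (row 190) and between the rails, a little to the right. I'll correct sideways and lower.

Call:
step_arm(moves=[[[0.5,-0.7,0.4],0],[[0,0,0.6],0],[[0,0,0.4],0],[[0,0,0],0]])

```text
time_s: 4.2
tool_pos: [0.5967, -0.192, 0.0218]
orientation: [1.851, 2.515, -0.01]
wrist_force: [1.0, -0.0, 1.0]
finger_gap: -0.002
```

```bash
python3 - <<'E'
from h import *
togo(J(-125,0,17),TH)
E
```

```text
t 4.2 pos [ 0.5967 -0.192   0.0218] az 107.3 F [ 1. -0.  1.] gap -0.002 tool z [ 0.011 -0.016 -1.   ]
shift cm [ 0.02 -0.03  0.48] turn 0.1
```

Call:
step_arm(moves=[[[0,0,0.5],0],[[0,0,0],0],[[0.7,0,0],0],[[0.7,0,0],0],[[0.7,0,0],0],[[0,0,0],0]])

```text
time_s: 4.8
tool_pos: [0.59, -0.1703, 0.0155]
orientation: [1.852, 2.516, -0.011]
wrist_force: [0.3, 0.2, 0.2]
finger_gap: 0.001
```

```bash
python3 - <<'E'
from h import *
togo(J(-66,0,17),TH)
E
```

```text
t 4.8 pos [ 0.59   -0.1703  0.0155] az 107.28 F [0.3 0.2 0.2] gap 0.001 tool z [ 0.01  -0.016 -1.   ]
shift cm [ 3.64 -0.01 -0.22] turn 0.08
```

Call:
step_arm(moves=[[[0.6,0,-0.1],0],[[0.6,0,0],0],[[0.6,0,0],0],[[0.6,0,0],0],[[0,0,0],0]])

```text
time_s: 5.3
tool_pos: [0.5825, -0.1451, 0.0167]
orientation: [1.85, 2.515, -0.011]
wrist_force: [0.1, 0.3, 0.2]
finger_gap: 0.003
```

```bash
python3 - <<'E'
from h import *
togo(J(-66,0,17),TH)
snap('wrist','w3')
E
```

```text
t 5.3 pos [ 0.5825 -0.1451  0.0167] az 107.31 F [0.1 0.3 0.2] gap 0.003 tool z [ 0.011 -0.017 -1.   ]
shift cm [ 1.02 -0.05 -0.05] turn 0.11
```

View pics/w3.png

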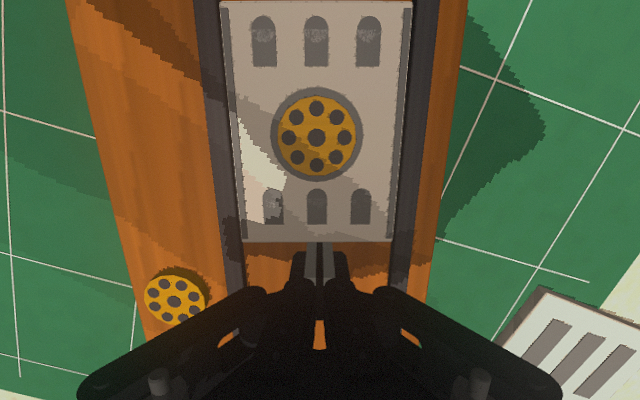

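The fingers (318,245) now touch the panel's rear edge (row 242), and the panel's front edge is at the top of the image. I'll keep pushing in small steps to the stop.

Call:
step_arm(moves=[[[0.4,0,0],0],[[0.3,0,0],0],[[0.3,0,0],0],[[0,0,0],0]])

```text
time_s: 5.75
tool_pos: [0.5798, -0.1357, 0.0166]
orientation: [1.851, 2.514, -0.011]
wrist_force: [-0.4, -1.1, 0.7]
finger_gap: 0.001
```

Call:
step_arm(moves=[[[0.2,0,0],0],[[0.2,0,0],0],[[0.2,0,0],0]])

```text
time_s: 6.05
tool_pos: [0.5794, -0.1353, 0.0174]
orientation: [1.85, 2.504, -0.022]
wrist_force: [1.0, -9.1, -1.1]
finger_gap: 0.002
```

```bash
python3 - <<'E'
from h import *
togo(J(-66,0,17),TH)
snap('wrist','w4')
E
```

```text
t 6.05 pos [ 0.5794 -0.1353  0.0174] az 107.08 F [ 1.  -9.1 -1.1] gap 0.002 tool z [ 0.014 -0.028 -0.999]
shift cm [-0.01 -0.05  0.04] turn -0.12
```

View pics/w4.png

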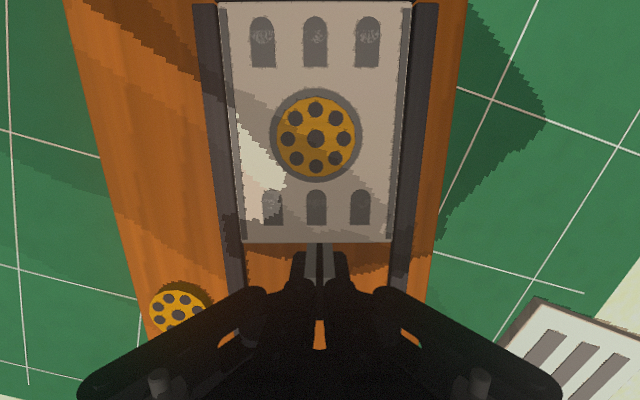

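The force rose to 9 N and motion stopped at TCP jig x = -66, so the panel is against the stop. I'll back off, raise and check.

Call:
step_arm(moves=[[[-0.8,0,0],0],[[-0.8,0,-0.3],0],[[0,0,-3],0],[[0,0,-4.5],0],[[0,0,-4.5],0],[[0,0,-4.5],0],[[0,0,-4.5],0],[[0,0,-4.5],0],[[0,0,-4.5],0],[[0,0,-4],0]])

```text
time_s: 7.1
tool_pos: [0.5771, -0.1437, 0.3686]
orientation: [1.861, 2.515, -0.022]
wrist_force: [1.4, -0.2, 0.1]
finger_gap: -0.001
```

```bash
python3 - <<'E'
from h import *
snap('wrist','w5')
q=2.1
togo(J(85-160*np.cos(q)+14.5*np.sin(q),0,380),TH)
z=cv2.imread('pics/w5.png')[0:260,180:460]; cv2.imwrite('pics/w5z.png',cv2.resize(z,None,fx=2.3,fy=2.3,interpolation=cv2.INTER_CUBIC))
E
```

```text
t 7.15 pos [ 0.5776 -0.1439  0.3751] az 106.99 F [-3.6  2.   3.8] gap -0.003 tool z [ 0.01  -0.022 -1.   ]
shift cm [25.16  0.29 -1.1 ] turn -0.21
```

View pics/w5z.png

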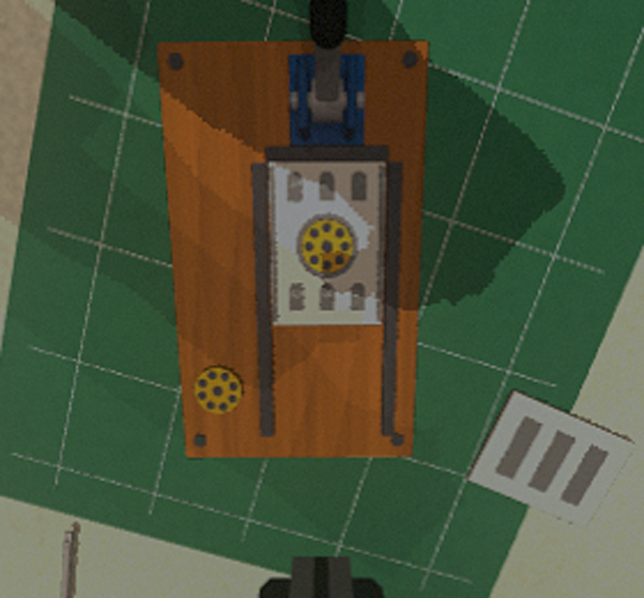

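The panel's front edge touches the stop at (325,160) in the crop, with no gap. Next I locate the handle from the top and side views.

```bash
python3 - <<'E'
from h import *
C={}
for f,r in [('top0',(170,210,255,305)),('side0',(125,160,290,320))]:
    h=cv2.cvtColor(cv2.imread(f'pics/{f}.png'),cv2.COLOR_BGR2HSV)
    m=cv2.inRange(h,(3,170,140),(16,255,255)); k=np.zeros_like(m);k[r[0]:r[1],r[2]:r[3]]=m[r[0]:r[1],r[2]:r[3]]
    n,_,st,ce=cv2.connectedComponentsWithStats(k); i=1+st[1:,4].argmax(); print(f,st[i],ce[i]); C[f]=ce[i]
o1,d1=ray('top0',*C['top0']);o2,d2=ray('side0',*C['side0'])
A=np.c_[d1,-d2];s=np.linalg.lstsq(A,o2-o1,rcond=None)[0]
p1=o1+d1*s[0];p2=o2+d2*s[1];P=(p1+p2)/2;print(P,np.linalg.norm(p1-p2))
a=np.radians(TH);R=np.array([[np.cos(a),-np.sin(a)],[np.sin(a),np.cos(a)]])
print('jig',R.T@(P[:2]-T0)*1000,P[2]*1000)
E
```

```text
top0 [280 191   4   3   5] [281.4 191.6]
side0 [299 132  14  23 152] [305.71710526 143.14473684]
[0.50772716 0.09174106 0.19754542] 0.0037561810351015522
jig [172.20557799   0.89007185] 197.54542351803462
```

Call:
step_arm(moves=[[[4,0,0],0],[[4.2,0.1,0],0],[[4.2,0.1,0],0],[[4.2,0.1,0],0],[[4.2,0,0],0],[[4,0,0],-0.2],[[0.3,0,0],0],[[0,0,0],0]], grip=-1)

```text
time_s: 7.95
tool_pos: [0.5059, 0.1026, 0.3717]
orientation: [1.855, 2.507, -0.012]
wrist_force: [-0.5, -0.6, -0.2]
finger_gap: 0.998
```

```bash
python3 - <<'E'
from h import *
q=2.1
togo(J(85-160*np.cos(q)+14.5*np.sin(q),0,174),TH)
snap('wrist','w6')
E
```

```text
t 7.95 pos [0.5059 0.1026 0.3717] az 107.0 F [-0.5 -0.6 -0.2] gap 0.998 tool z [ 0.014 -0.02  -1.   ]
shift cm [-0.03 -0.2  19.78] turn -0.2
```

View pics/w6.png

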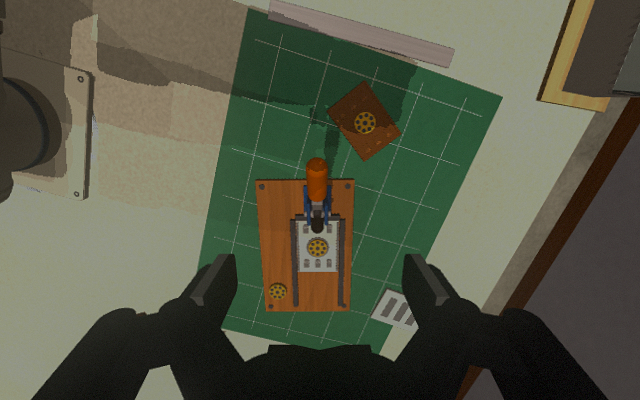

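The open handle (317,178) lies centred between the open fingers (pads at 225 and 415). I'll descend over it.

Call:
step_arm(moves=[[[0,-0.2,4],-0.2],[[0,0,4],0],[[0,0,3],0],[[0,0,0.3],0],[[0,0,0],0]])

```text
time_s: 8.5
tool_pos: [0.5086, 0.0936, 0.2565]
orientation: [1.859, 2.502, -0.01]
wrist_force: [0.6, 1.1, 1.6]
finger_gap: 1.002
```

```bash
python3 - <<'E'
from h import *
q=2.1
togo(J(85-160*np.cos(q)+14.5*np.sin(q),0,174),TH)
snap('wrist','w7')
E
```

```text
t 8.5 pos [0.5086 0.0936 0.2565] az 106.77 F [0.6 1.1 1.6] gap 1.002 tool z [ 0.016 -0.02  -1.   ]
shift cm [ 0.66 -0.14  8.23] turn -0.43
```

View pics/w7.png

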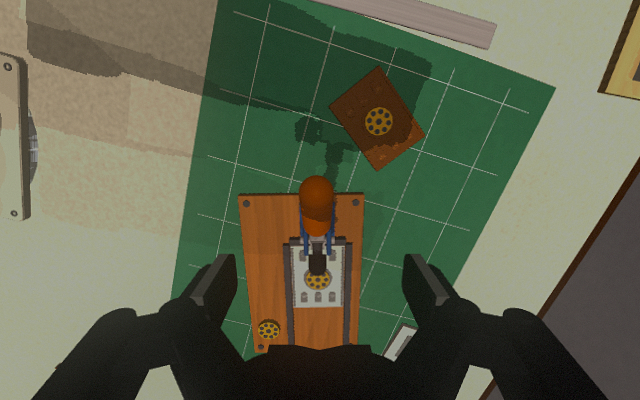

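Call:
step_arm(moves=[[[0.5,-0.1,2],-0.4],[[0.1,0,2.5],0],[[0.1,0,2],0],[[0,0,1],0],[[0,0,0],0]])

```text
time_s: 9.05
tool_pos: [0.513, 0.0969, 0.1881]
orientation: [1.847, 2.497, 0.003]
wrist_force: [0.1, 0.4, 0.4]
finger_gap: 0.997
```

```bash
python3 - <<'E'
from h import *
q=2.1
togo(J(85-160*np.cos(q)+14.5*np.sin(q),0,174),TH)
snap('wrist','w8')
E
```

```text
t 9.05 pos [0.513  0.0969 0.1881] az 107.0 F [0.1 0.4 0.4] gap 0.997 tool z [ 0.03  -0.019 -0.999]
shift cm [ 0.31 -0.6   1.39] turn -0.2
```

View pics/w8.png

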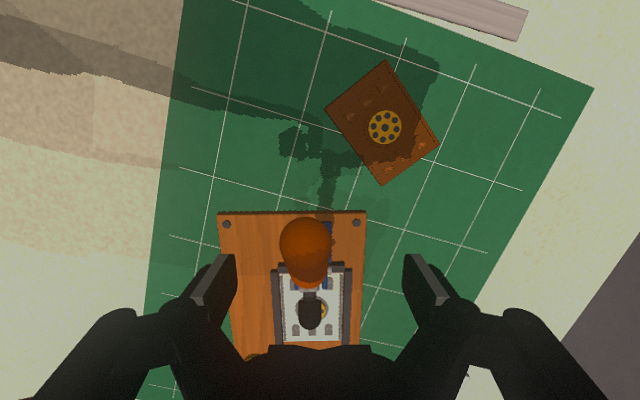

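Call:
step_arm(moves=[[[0.3,-0.6,0],0],[[0,0,0.7],0],[[0,0,0.6],0],[[0,0,0],0]])

```text
time_s: 9.5
tool_pos: [0.5083, 0.0978, 0.1783]
orientation: [1.844, 2.493, 0.009]
wrist_force: [-0.2, 0.3, 0.6]
finger_gap: 0.999
```

```bash
python3 - <<'E'
from h import *
q=2.1
togo(J(85-160*np.cos(q)+14.5*np.sin(q),0,174),TH)
E
```

```text
t 9.5 pos [0.5083 0.0978 0.1783] az 106.99 F [-0.2  0.3  0.6] gap 0.999 tool z [ 0.036 -0.019 -0.999]
shift cm [ 0.06 -0.15  0.42] turn -0.21
```

Call:
step_arm(moves=[[[0,-0.15,0.2],0],[[0,0,0],0],[[0,0,0],0],[[0,0,0],0],[[0,0,0],0],[[0,0,0],0],[[0,0,0],0]], grip=1)

```text
time_s: 10.2
tool_pos: [0.5063, 0.0971, 0.1765]
orientation: [1.846, 2.493, 0.008]
wrist_force: [1.0, 1.0, 0.0]
finger_gap: 0.266
```

```bash
python3 - <<'E'
from h import *
q=2.1
togo(J(85-160*np.cos(q)+14.5*np.sin(q),0,174),TH)
snap('wrist','w9')
snap('side','s9')
z=cv2.imread('pics/s9.png')[80:280,220:420]; cv2.imwrite('pics/s9z.png',cv2.resize(z,None,fx=3,fy=3,interpolation=cv2.INTER_CUBIC))
E
```

```text
t 10.2 pos [0.5063 0.0971 0.1765] az 106.93 F [1. 1. 0.] gap 0.266 tool z [ 0.035 -0.02  -0.999]
shift cm [0.06 0.06 0.25] turn -0.27
```

View pics/w9.png

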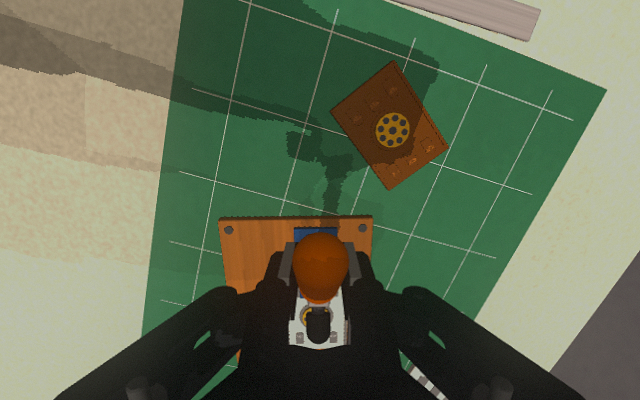

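View pics/s9z.png

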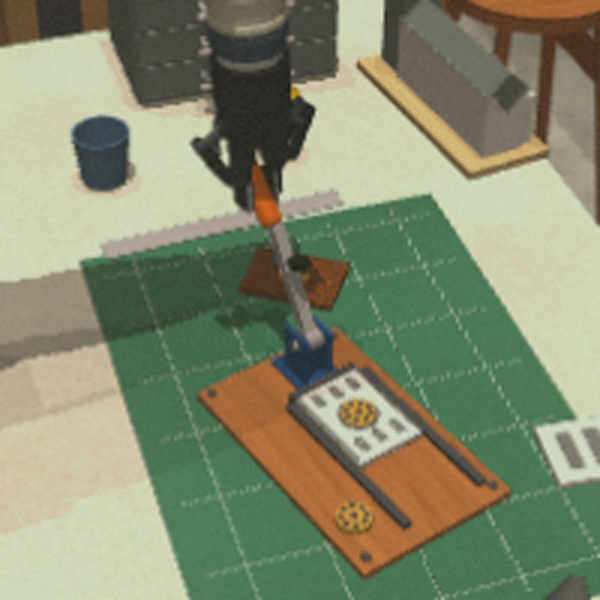

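The handle is gripped (gap 0.266, about 23 mm), centred at (320,265) between the pads. Now I swing it along the arc.

```bash
cat >> h.py <<'E'
def gp(q,r=162): return J(85-r*np.cos(q)+14.5*np.sin(q),0,62+r*np.sin(q)+14.5*np.cos(q)-19)
def arc(q0,q1,n,r=162):
    togo(gp(q0,r),TH)
    s=arm.read_state(); M=Ro.from_rotvec(s['orientation']).as_matrix()
    a=np.radians(TH); d=s['tool_pos']-J(85,0,62-19); xj=d[0]*np.cos(a)+d[1]*np.sin(a); print('q now',np.arctan2(d[2],-xj)-np.arctan2(14.5,160),'r',np.hypot(xj,d[2]))
    P=s['tool_pos']
    for q in np.linspace(q0,q1,n+1)[1:]:
        print(round(q,3),(M.T@(gp(q,r)-P)*100).round(2).tolist()); P=gp(q,r)
E
python3 - <<'E'
from h import *
arc(2.1,1.5,6)
E
```

```text
t 10.3 pos [0.5063 0.0971 0.1765] az 106.94 F [ 0.2 -0.2  0.4] gap 0.265 tool z [ 0.035 -0.02  -0.999]
shift cm [0.16 0.06 0.09] turn -0.26
q now 2.0875606808466434 r 0.16253421148825403
2.0 [-1.23, 0.09, -0.74]
1.9 [-1.47, 0.03, -0.69]
1.8 [-1.53, 0.02, -0.54]
1.7 [-1.58, 0.02, -0.39]
1.6 [-1.61, 0.01, -0.23]
1.5 [-1.62, 0.01, -0.06]
```

Call:
step_arm(moves=[[[-1.2,0,-0.7],0],[[-1.5,0,-0.7],0],[[-1.5,0,-0.5],0],[[-1.6,0,-0.4],0],[[-1.6,0,-0.2],0]])

```text
time_s: 10.8
tool_pos: [0.5279, 0.0272, 0.203]
orientation: [1.845, 2.5, 0.015]
wrist_force: [1.7, 6.3, 3.7]
finger_gap: 0.26
```

```bash
python3 - <<'E'
from h import *
arc(1.6,1.1,5)
E
```

```text
t 10.8 pos [0.5279 0.0272 0.203 ] az 107.14 F [1.7 6.3 3.7] gap 0.26 tool z [ 0.034 -0.013 -0.999]
shift cm [-0.04  0.07 -0.15] turn -0.06
q now 1.6023002251732121 r 0.1612047333061146
1.5 [-1.66, 0.07, -0.22]
1.4 [-1.62, -0.0, 0.09]
1.3 [-1.61, -0.01, 0.25]
1.2 [-1.57, -0.01, 0.41]
1.1 [-1.53, -0.01, 0.56]
```

Call:
step_arm(moves=[[[-1.6,0.1,-0.2],0],[[-1.6,0,0.1],0],[[-1.6,0,0.2],0],[[-1.6,0,0.4],0],[[-1.5,0,0.6],0]])

```text
time_s: 11.3
tool_pos: [0.5542, -0.0558, 0.1943]
orientation: [1.844, 2.498, 0.012]
wrist_force: [0.2, -0.6, 0.8]
finger_gap: -0.001
```

```bash
python3 - <<'E'
from h import *
arc(1.1,.6,5)
E
```

```text
t 11.3 pos [ 0.5542 -0.0558  0.1943] az 107.12 F [ 0.2 -0.6  0.8] gap -0.001 tool z [ 0.034 -0.015 -0.999]
shift cm [0.7  0.01 0.02] turn -0.08
q now 1.0607587176201276 r 0.16571294844831558
1.0 [-0.76, -0.01, 0.74]
0.9 [-1.38, -0.02, 0.86]
0.8 [-1.29, -0.03, 0.99]
0.7 [-1.18, -0.03, 1.11]
0.6 [-1.07, -0.03, 1.23]
```

Gap −0.001 means the handle slipped out. I need to look before doing anything else.

```bash
python3 - <<'E'
from h import *
snap('wrist','w10');snap('side','s10')
z=cv2.imread('pics/s10.png')[80:280,220:420]; cv2.imwrite('pics/s10z.png',cv2.resize(z,None,fx=3,fy=3,interpolation=cv2.INTER_CUBIC))
E
```

```text
(no output)
```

View pics/w10.png

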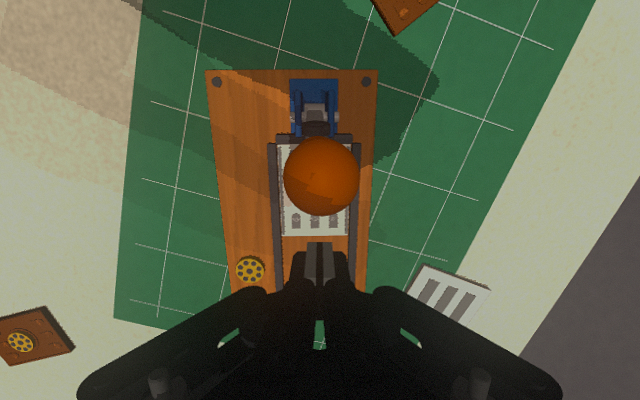

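View pics/s10z.png

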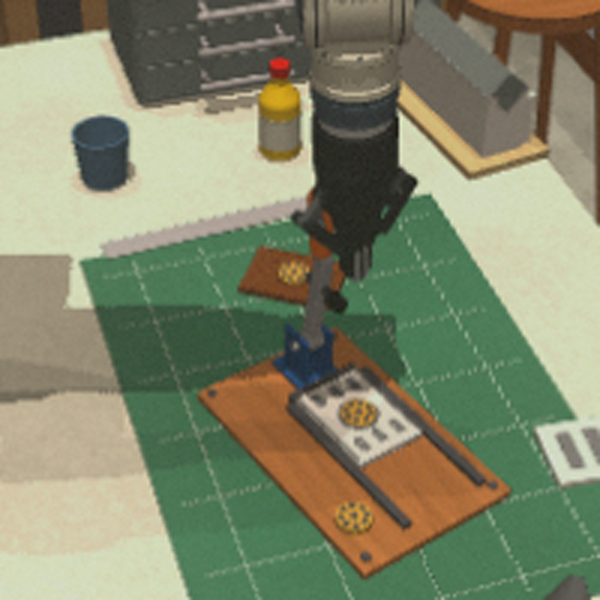

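The clamp slipped out and stands near upright (orange ball at (322,176)), just on the pivot side of the shut fingers (318,250). I'll check whether it is moving.

Call:
step_arm(moves=[[[0,0,0],0],[[0,0,0],0]])

```text
time_s: 11.6
tool_pos: [0.5538, -0.0568, 0.1927]
orientation: [1.849, 2.498, 0.01]
wrist_force: [-1.5, -0.0, 0.4]
finger_gap: -0.0
```

```bash
python3 - <<'E'
from h import *
a=np.radians(TH);R=np.array([[np.cos(a),-np.sin(a)],[np.sin(a),np.cos(a)]])
def hd(f):
    z=np.load(f'pics/{f}.npz'); h=cv2.cvtColor(cv2.imread(f'pics/{f}.png'),cv2.COLOR_BGR2HSV)
    m=cv2.inRange(h,(3,180,60),(16,255,255)); zz=z['d']
    ys,xs=np.nonzero((m>0)&(zz>0.05)&(zz<0.35)); print(f,len(xs),zz[ys,xs].min() if len(xs) else None)
    if len(xs):
        P=np.array([bydepth(f,u,v) for u,v in zip(xs[::20],ys[::20])]); L=np.c_[(P[:,:2]-T0)@R,P[:,2]]*1000
        L=L[(abs(L[:,1])<25)&(L[:,2]>90)]
        print('jig min',L.min(0).round(),'max',L.max(0).round(),'med',np.median(L,0).round())
hd('w10'); snap('wrist','w11');snap('side','s11'); hd('w11')
togo(gp(1.1),TH)
z=cv2.imread('pics/s11.png')[80:280,220:420]; cv2.imwrite('pics/s11z.png',cv2.resize(z,None,fx=3,fy=3,interpolation=cv2.INTER_CUBIC))
E
```

```text
w10 19268 0.07609756
jig min [ 68. -11. 207.] max [ 89.  11. 261.] med [ 80.   1. 257.]
w11 20844 0.0908621
jig min [ 33. -10. 188.] max [ 58.  12. 256.] med [ 51.   1. 246.]
t 11.7 pos [ 0.5538 -0.0565  0.1929] az 107.0 F [ 0.3  0.  -0.1] gap -0.0 tool z [ 0.031 -0.015 -0.999]
shift cm [ 0.74  0.07 -0.12] turn -0.2
```

View pics/w11.png

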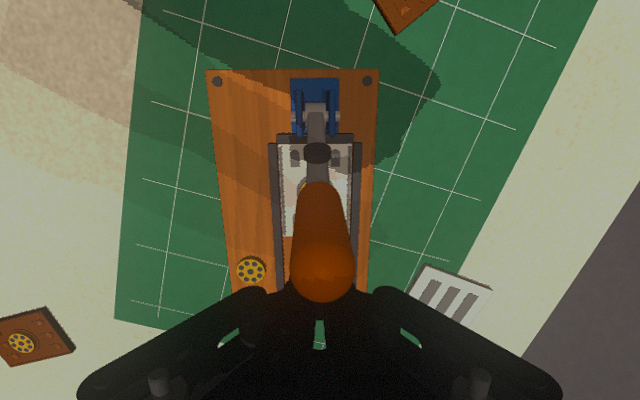

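View pics/s11z.png

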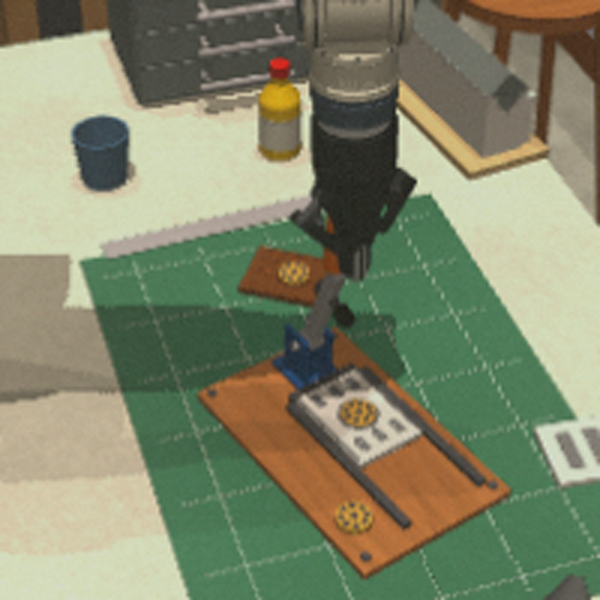

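The clamp is falling slowly towards the shut fingers. I'll use them to push it back over centre to open, where gravity holds it, and then regrasp.

Call:
step_arm(moves=[[[0,0,-1.2],0],[[0,0,-1.2],0],[[1,0,0],0],[[1,0,0],0],[[1,0,0],0]])

```text
time_s: 12.2
tool_pos: [0.5441, -0.0251, 0.22]
orientation: [1.846, 2.496, 0.012]
wrist_force: [0.5, -0.7, 0.1]
finger_gap: 0.001
```

```bash
python3 - <<'E'
from h import *
togo(J(106,0,215),TH)
snap('wrist','w12')
E
```

```text
t 12.2 pos [ 0.5441 -0.0251  0.22  ] az 107.02 F [ 0.5 -0.7  0.1] gap 0.001 tool z [ 0.034 -0.016 -0.999]
shift cm [5.63 0.04 0.36] turn -0.18
```

View pics/w12.png

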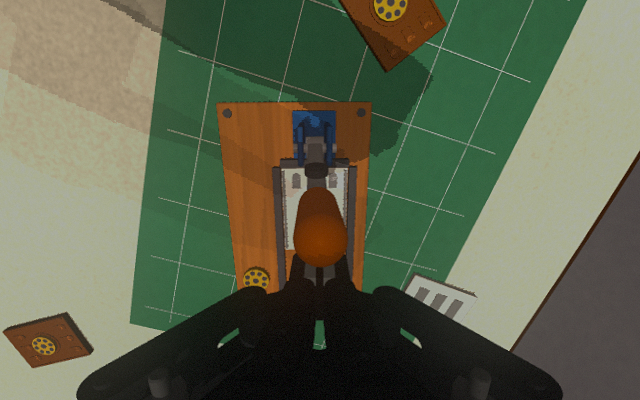

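The handle (320,225) leans against the front of the shut fingers, in contact. I'll keep pushing it back over centre.

Call:
step_arm(moves=[[[1,0,0],0],[[1,0,0],0],[[1,0,0],0],[[1,0,0.1],0],[[1,0,0.1],0],[[0.6,0,0],0]])

```text
time_s: 12.85
tool_pos: [0.5245, 0.0357, 0.2153]
orientation: [1.845, 2.501, 0.012]
wrist_force: [0.2, -0.3, 0.3]
finger_gap: -0.003
```

```bash
python3 - <<'E'
from h import *
togo(J(106,0,215),TH)
snap('wrist','w13')
E
```

```text
t 12.85 pos [0.5245 0.0357 0.2153] az 107.17 F [ 0.2 -0.3  0.3] gap -0.003 tool z [ 0.032 -0.014 -0.999]
shift cm [-0.77  0.14  0.05] turn -0.03
```

View pics/w13.png

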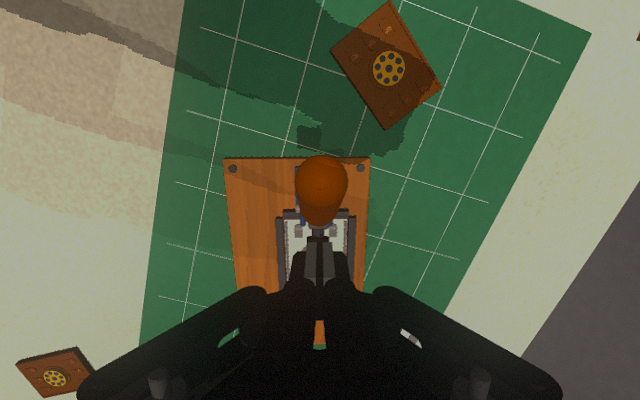

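The handle (320,185) is now beyond the fingers and leaning open. I'll raise and go above it to regrasp.

Call:
step_arm(moves=[[[-0.5,0,-1],0],[[0,0,-4],0],[[0,0,-4],0],[[0,0,-3],0],[[2,0,0],0],[[2.5,0,0],0],[[1.5,0,0],0],[[0,0,0],0]], grip=-1)

```text
time_s: 13.7
tool_pos: [0.5049, 0.0882, 0.3437]
orientation: [1.847, 2.496, 0.014]
wrist_force: [-0.3, -0.1, -0.6]
finger_gap: 1.0
```

```bash
python3 - <<'E'
from h import *
togo(gp(2.1),TH)
a=np.radians(TH);R=np.array([[np.cos(a),-np.sin(a)],[np.sin(a),np.cos(a)]])
snap('wrist','w14');snap('side','s14')
f='w14';z=np.load(f'pics/{f}.npz'); h=cv2.cvtColor(cv2.imread(f'pics/{f}.png'),cv2.COLOR_BGR2HSV)
m=cv2.inRange(h,(3,180,60),(16,255,255)); zz=z['d']
ys,xs=np.nonzero((m>0)&(zz>0.05)&(zz<0.45))
P=np.array([bydepth(f,u,v) for u,v in zip(xs[::5],ys[::5])]); L=np.c_[(P[:,:2]-T0)@R,P[:,2]]*1000
L=L[(abs(L[:,1])<30)&(L[:,2]>120)]
for zl in range(120,260,10):
    k=(L[:,2]>=zl)&(L[:,2]<zl+10)
    if k.sum(): print(zl,k.sum(),L[k].min(0).round(1),L[k].max(0).round(1))
E
```

```text
t 13.7 pos [0.5049 0.0882 0.3437] az 106.99 F [-0.3 -0.1 -0.6] gap 1.0 tool z [ 0.035 -0.014 -0.999]
shift cm [ 1.37 -0.03 16.8 ] turn -0.21
170 4 [147.7  -8.5 177.9] [152.5   9.3 179.9]
180 21 [149.5 -10.1 181. ] [164.8  11.3 189.6]
190 27 [158.2  -9.5 190.1] [175.9  11.1 199.4]
200 32 [169.   -9.8 200.2] [185.7  11.  209.4]
210 66 [179.  -10.4 210.1] [208.   11.6 219.9]
220 52 [188.5  -8.  220. ] [205.4   7.8 224.1]
```

View pics/w14.png

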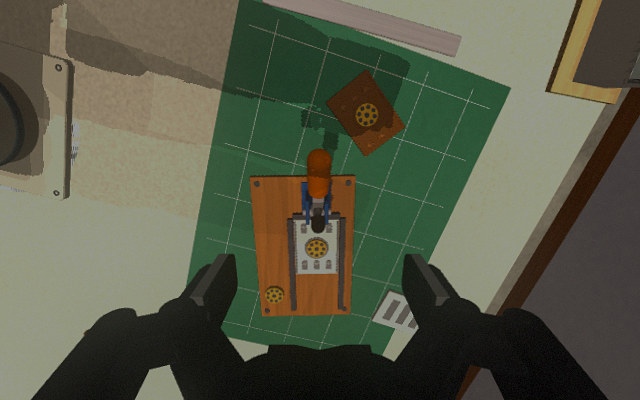

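The clamp is back at its open stop. The depth slices put the handle axis at about jig x 179, z 195, which matches the nominal. I'll regrasp slightly deeper and then swing in much smaller steps.

Call:
step_arm(moves=[[[1.2,0,3],-0.2],[[0.2,0,3],0],[[0,0,3],0],[[0,0,2],0],[[0,0,2],0],[[0,0,0],0]])

```text
time_s: 14.4
tool_pos: [0.5073, 0.0942, 0.2077]
orientation: [1.847, 2.495, 0.01]
wrist_force: [0.6, 0.6, -0.4]
finger_gap: 1.002
```

```bash
python3 - <<'E'
from h import *
togo(J(179,0,173),TH)
E
```

```text
t 14.4 pos [0.5073 0.0942 0.2077] az 106.95 F [ 0.6  0.6 -0.4] gap 1.002 tool z [ 0.034 -0.017 -0.999]
shift cm [ 0.52 -0.03  3.46] turn -0.25
```

Call:
step_arm(moves=[[[0.4,0,1.2],-0.2],[[0.1,0,1.2],0],[[0.1,0,0.8],0],[[0,0,0.2],0],[[0,0,0],0]])

```text
time_s: 14.9
tool_pos: [0.5086, 0.0973, 0.1744]
orientation: [1.845, 2.495, 0.011]
wrist_force: [0.0, -0.4, -0.3]
finger_gap: 0.998
```

```bash
python3 - <<'E'
from h import *
togo(J(179,0,173),TH)
E
```

```text
t 14.9 pos [0.5086 0.0973 0.1744] az 107.02 F [ 0.  -0.4 -0.3] gap 0.998 tool z [ 0.036 -0.017 -0.999]
shift cm [ 0.18 -0.16  0.13] turn -0.18
```

Call:
step_arm(moves=[[[0.2,-0.15,0.15],0],[[0,0,0],0],[[0,0,0],0],[[0,0,0],0],[[0,0,0],0],[[0,0,0],0],[[0,0,0],0],[[0,0,0],0]], grip=1)

```text
time_s: 15.7
tool_pos: [0.506, 0.0985, 0.1746]
orientation: [1.846, 2.493, 0.011]
wrist_force: [0.0, 0.4, 0.6]
finger_gap: 0.264
```

```bash
python3 - <<'E'
from h import *
arc(2.1,1.8,8)
E
```

```text
t 15.7 pos [0.506  0.0985 0.1746] az 106.94 F [0.  0.4 0.6] gap 0.264 tool z [ 0.036 -0.018 -0.999]
shift cm [ 0.01  0.06 -0.09] turn -0.26
q now 2.101399092255199 r 0.16180068495286695
2.062 [-0.5, 0.07, -0.42]
2.025 [-0.52, 0.01, -0.31]
1.988 [-0.54, 0.01, -0.29]
1.95 [-0.55, 0.01, -0.27]
1.912 [-0.56, 0.01, -0.25]
1.875 [-0.57, 0.01, -0.23]
1.838 [-0.57, 0.01, -0.21]
1.8 [-0.58, 0.01, -0.19]
```

Call:
step_arm(moves=[[[-0.5,0,-0.4],0],[[-0.5,0,-0.3],0],[[-0.5,0,-0.3],0],[[-0.5,0,-0.3],0],[[-0.6,0,-0.2],0],[[-0.6,0,-0.2],0]])

```text
time_s: 16.3
tool_pos: [0.5155, 0.0676, 0.1921]
orientation: [1.848, 2.496, 0.014]
wrist_force: [3.7, 4.5, -3.3]
finger_gap: 0.268
```

```bash
python3 - <<'E'
from h import *
arc(1.87,1.55,8)
E
```

```text
t 16.3 pos [0.5155 0.0676 0.1921] az 106.95 F [ 3.7  4.5 -3.3] gap 0.268 tool z [ 0.034 -0.014 -0.999]
shift cm [-0.02  0.06 -0.14] turn -0.25
q now 1.8733241915875736 r 0.16142505487101594
1.83 [-0.64, 0.07, -0.36]
1.79 [-0.62, 0.01, -0.2]
1.75 [-0.63, 0.01, -0.17]
1.71 [-0.63, 0.01, -0.15]
1.67 [-0.64, 0.01, -0.12]
1.63 [-0.64, 0.01, -0.09]
1.59 [-0.65, 0.0, -0.07]
1.55 [-0.65, 0.0, -0.04]
```

Call:
step_arm(moves=[[[-0.6,0,-0.2],0],[[-0.6,0,-0.2],0],[[-0.6,0,-0.2],0],[[-0.6,0,-0.1],0],[[-0.6,0,-0.1],0],[[-0.6,0,-0.1],0]])

```text
time_s: 16.9
tool_pos: [0.527, 0.0306, 0.2027]
orientation: [1.849, 2.497, 0.017]
wrist_force: [6.4, 3.1, -9.7]
finger_gap: 0.263
```

```bash
python3 - <<'E'
from h import *
snap('wrist','w15')
arc(1.64,1.4,6,160.8)
E
```

```text
t 16.95 pos [0.5272 0.0299 0.2028] az 106.89 F [ 4.   3.5 -4.1] gap 0.262 tool z [ 0.034 -0.012 -0.999]
shift cm [0.32 0.06 0.03] turn -0.31
q now 1.6196041624624749 r 0.16135798057122352
1.6 [-0.32, 0.06, -0.04]
1.56 [-0.64, 0.0, -0.05]
1.52 [-0.65, 0.0, -0.02]
1.48 [-0.65, 0.0, 0.0]
1.44 [-0.65, 0.0, 0.03]
1.4 [-0.64, 0.0, 0.05]
```

View pics/w15.png

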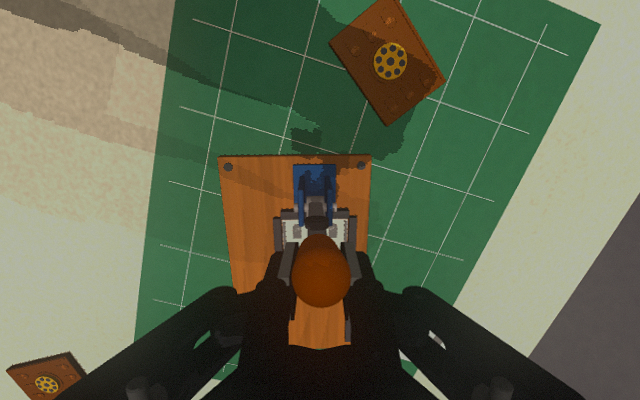

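Call:
step_arm(moves=[[[-0.5,0.1,0.1],0],[[-0.5,0,0],0],[[-0.5,0,0],0],[[-0.5,0,0],0]])

```text
time_s: 17.35
tool_pos: [0.5333, 0.0102, 0.2043]
orientation: [1.849, 2.497, 0.017]
wrist_force: [3.0, 5.2, -1.9]
finger_gap: 0.266
```

```bash
python3 - <<'E'
from h import *
arc(1.49,1.25,6,160.8)
E
```

```text
t 17.35 pos [0.5333 0.0102 0.2043] az 106.94 F [ 3.   5.2 -1.9] gap 0.266 tool z [ 0.034 -0.012 -0.999]
shift cm [-0.03  0.06 -0.01] turn -0.26
q now 1.4915863818215995 r 0.16134197257292507
1.45 [-0.68, 0.06, 0.01]
1.41 [-0.64, 0.0, 0.05]
1.37 [-0.64, 0.0, 0.07]
1.33 [-0.64, -0.0, 0.1]
1.29 [-0.63, -0.0, 0.12]
1.25 [-0.63, -0.0, 0.15]
```

Call:
step_arm(moves=[[[-0.6,0.1,0],0],[[-0.6,0,0.1],0],[[-0.6,0,0.1],0],[[-0.6,0,0.1],0],[[-0.6,0,0.1],0]])

```text
time_s: 17.85
tool_pos: [0.5429, -0.0206, 0.2019]
orientation: [1.848, 2.498, 0.016]
wrist_force: [-0.1, 3.3, -0.0]
finger_gap: 0.249
```

```bash
python3 - <<'E'
from h import *
snap('wrist','w16')
arc(1.3,1.05,6,160.8)
E
```

```text
t 17.9 pos [ 0.5431 -0.0213  0.2018] az 106.96 F [0.3 1.9 2.4] gap 0.249 tool z [ 0.034 -0.012 -0.999]
shift cm [ 0.22  0.05 -0.01] turn -0.24
q now 1.2862469098626268 r 0.16181917978223545
1.258 [-0.44, 0.05, 0.14]
1.217 [-0.65, -0.0, 0.18]
1.175 [-0.64, -0.0, 0.2]
1.133 [-0.63, -0.0, 0.23]
1.092 [-0.62, -0.0, 0.26]
1.05 [-0.61, -0.01, 0.28]
```

View pics/w16.png

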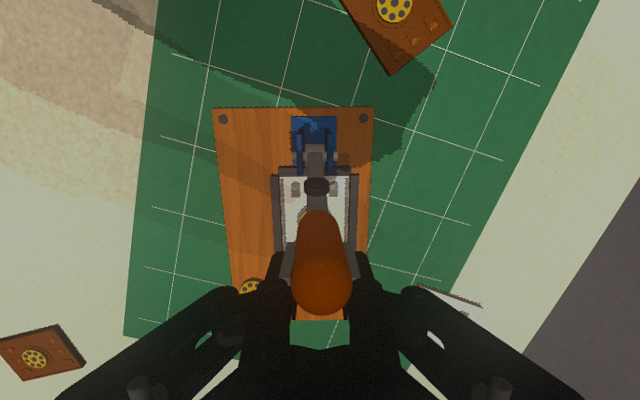

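Gap at 0.249 suggests the handle is creeping towards the pads' edge. I'll recentre by moving the tool towards it.

Call:
step_arm(moves=[[[0.3,0,0],0],[[0.3,0,0],0]])

```text
time_s: 18.1
tool_pos: [0.5417, -0.017, 0.2024]
orientation: [1.849, 2.494, 0.014]
wrist_force: [-1.5, -1.4, 3.7]
finger_gap: 0.252
```

```bash
python3 - <<'E'
from h import *
a=np.radians(TH);R=np.array([[np.cos(a),-np.sin(a)],[np.sin(a),np.cos(a)]])
togo(gp(1.3),TH)
snap('wrist','w17')
f='w17';z=np.load(f'pics/{f}.npz'); h=cv2.cvtColor(cv2.imread(f'pics/{f}.png'),cv2.COLOR_BGR2HSV)
m=cv2.inRange(h,(3,180,60),(16,255,255)); zz=z['d']
ys,xs=np.nonzero((m>0)&(zz>0.05)&(zz<0.45))
P=np.array([bydepth(f,u,v) for u,v in zip(xs[::15],ys[::15])]); L=np.c_[(P[:,:2]-T0)@R,P[:,2]]*1000
L=L[(abs(L[:,1])<30)&(L[:,2]>120)]
for zl in range(160,280,10):
    k=(L[:,2]>=zl)&(L[:,2]<zl+10)
    if k.sum(): print(zl,k.sum(),L[k].min(0).round(1),L[k].max(0).round(1))
E
```

```text
t 18.1 pos [ 0.5417 -0.017   0.2024] az 106.87 F [-1.5 -1.4  3.7] gap 0.252 tool z [ 0.035 -0.015 -0.999]
shift cm [-0.27  0.06 -0.05] turn -0.33
190 12 [ 77.3  -8.5 190.8] [ 81.6   9.5 199.8]
200 11 [ 78.   -9.2 200.5] [ 82.9   9.3 210. ]
210 22 [ 65.8 -22.5 210.1] [ 83.4  10.6 219.6]
220 24 [ 75.2  -9.6 220.6] [ 84.6  11.6 229.8]
230 34 [ 48.6 -10.2 230.1] [ 85.5  11.8 239.8]
240 40 [ 79.6 -10.3 240. ] [ 85.8  10.2 249.9]
250 179 [ 67.8 -10.8 250.2] [ 85.7  11.3 260. ]
260 4 [ 74.2  -3.1 260. ] [ 76.3   1.8 260.4]
```

View pics/w17.png

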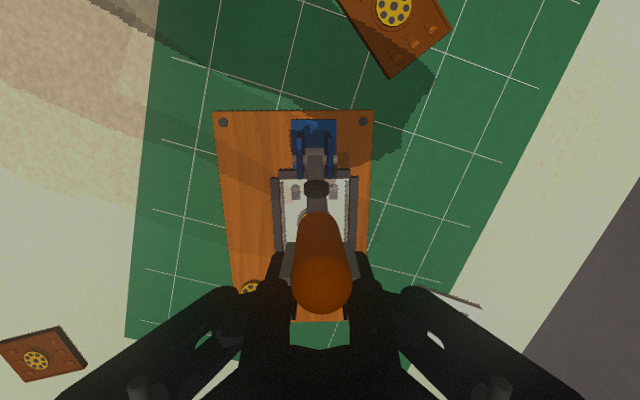

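```bash
python3 - <<'E'
from h import *
snap('side','s17')
z=cv2.imread('pics/s17.png')[80:280,220:420]; cv2.imwrite('pics/s17z.png',cv2.resize(z,None,fx=3,fy=3,interpolation=cv2.INTER_CUBIC))
a=np.radians(TH);R=np.array([[np.cos(a),-np.sin(a)],[np.sin(a),np.cos(a)]])
for v in range(180,320,10):
    P=bydepth('w17',318,v); print(v,((P[:2]-T0)@R*1000).round(1),round(P[2]*1000,1))
E
```

```text
180 [85.4 -1.4] 140.7
190 [83.  -0.9] 157.4
200 [76.2 -0.8] 158.4
210 [74.2 -0.5] 172.1
220 [82.3  0.4] 207.0
230 [84.2  0.8] 223.0
240 [85.1  1.1] 234.6
250 [86.3  1.3] 245.3
260 [85.4  1.5] 251.1
270 [83.9  1.6] 255.2
280 [81.3  1.7] 257.6
290 [78.3  1.7] 259.2
300 [74.9  1.8] 260.2
310 [69.2  1.8] 258.5
```

View pics/s17z.png

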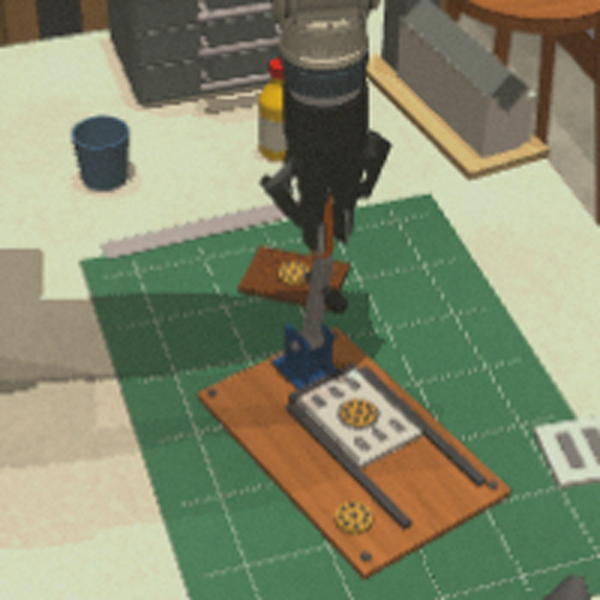

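```bash
python3 - <<'E'
from h import *
a=np.radians(TH);R=np.array([[np.cos(a),-np.sin(a)],[np.sin(a),np.cos(a)]])
for f in ['w9','w15','w16','w17']:
  z=np.load(f'pics/{f}.npz');T=z['T']
  print(f,'cam jig',((T[:2,3]-T0)@R*1000).round(),T[2,3].round(3))
  for v in range(230,320,10):
    P=bydepth(f,319,v); print(v,((P[:2]-T0)@R*1000).round(1),round(P[2]*1000,1))
print(arm.read_state()['time_s'])
E
```

```text
w9 cam jig [261.   4.] 0.317
230 [118.5  -4.2] 18.5
240 [207.6   0.9] 214.2
250 [205.2   1. ] 218.0
260 [202.4   1.1] 220.7
270 [199.5   1.2] 223.1
280 [195.4   1.2] 223.6
290 [187.6   1.1] 219.3
300 [163.2   0.5] 195.1
310 [117.1  -0.6] 148.6
w15 cam jig [190.   4.] 0.344
230 [102.1  -1.5] 155.4
240 [127.4   0.3] 220.6
250 [135.2   1. ] 244.3
260 [133.9   1.1] 249.5
270 [132.3   1.3] 253.8
280 [129.    1.3] 255.2
290 [125.1   1.4] 255.8
300 [121.4   1.4] 256.7
310 [-89.4  -4.9] 11.6
w16 cam jig [137.   4.] 0.343
230 [79.8  0.3] 221.5
240 [81.1  0.7] 234.0
250 [81.2  0.9] 242.7
260 [80.7  1.1] 249.4
270 [79.3  1.3] 254.0
280 [77.2  1.4] 257.0
290 [74.4  1.4] 258.9
300 [71.   1.5] 259.9
310 [66.   1.4] 259.0
w17 cam jig [141.   4.] 0.343
230 [140.9   3.5] 343.2
240 [84.8  0.6] 234.1
250 [85.7  0.9] 244.2
260 [85.9  1.2] 251.9
270 [83.1  1.2] 254.0
280 [80.9  1.3] 257.0
290 [79.1  1.4] 260.3
300 [75.4  1.5] 260.7
310 [69.7  1.4] 259.1
18.2
```

The depth readings put the clamp at about q = 1.44, with the handle about 17 mm off the pads' middle: the pinch has been slipping. Gravity now closes the clamp, so I'll open briefly, recentre on the handle and pinch again.

Call:
step_arm(moves=[[[0.5,0.05,0],0],[[0.5,0,0],0]], grip=-0.2)

```text
time_s: 18.4
tool_pos: [0.5395, -0.0066, 0.2021]
orientation: [1.848, 2.494, 0.015]
wrist_force: [-0.7, -0.4, 0.6]
finger_gap: 0.581
```

```bash
cat >> h.py <<'E'
def hq(f,u=319):
    "clamp angle from the handle seen by the wrist camera: fit end cap/top"
    a=np.radians(TH);R=np.array([[np.cos(a),-np.sin(a)],[np.sin(a),np.cos(a)]])
    z=np.load(f'pics/{f}.npz'); h=cv2.cvtColor(cv2.imread(f'pics/{f}.png'),cv2.COLOR_BGR2HSV)
    m=cv2.inRange(h,(3,170,50),(16,255,255)); d=z['d']
    out=[]
    ys,xs=np.nonzero((m>0)&(d>0.05)&(d<0.5))
    for x,y in zip(xs[::7],ys[::7]):
        P=bydepth(f,x,y); l=np.r_[(P[:2]-T0)@R,P[2]]*1000
        if abs(l[1])<14 and l[2]>60: out.append(l)
    out=np.array(out)
    # angle q such that axis line (offset 14.5) best explains: distance of points to axis =12
    best=None
    from scipy.optimize import minimize_scalar
    def cost(q):
        dx=out[:,0]-85; dz=out[:,2]-62
        r=-dx*np.cos(q)+dz*np.sin(q); n=dx*np.sin(q)+dz*np.cos(q)-14.5
        k=(r>125)&(r<195); 
        e=np.minimum(abs(np.hypot(n,out[:,1])-12),15); e[~k]=np.minimum(15,np.maximum(abs(r[~k]-160)-38,0)); return e.mean()
    qs=np.linspace(-.05,2.15,221); c=[cost(q) for q in qs]; q=qs[int(np.argmin(c))]
    c0=np.array([85-160*np.cos(q)+14.5*np.sin(q),62+160*np.sin(q)+14.5*np.cos(q)])
    s=arm.read_state(); l=(s['tool_pos'][:2]-T0)@R*1000
    print(f,'q',round(q,3),'cost',round(min(c),2),'n',len(out),'handle x,z',c0.round(1),'TCP jig',l.round(1),(s['tool_pos'][2]*1000).round(1),'gap',round(s['finger_gap'],3),'F',s['wrist_force'].round(1),'t',s['time_s'])
E
python3 - <<'E'
from h import *
for f in ['w9','w14','w15','w16','w17']: hq(f)
snap('wrist','w18'); hq('w18')
E
```

```text
w9 q 2.13 cost 1.76 n 450 handle x,z [182.2 189.9] TCP jig [68.9 -0.3] 202.1 gap 0.581 F [-0.7 -0.4  0.6] t 18.4
w14 q 2.11 cost 2.61 n 147 handle x,z [179.6 191.9] TCP jig [68.9 -0.3] 202.1 gap 0.581 F [-0.7 -0.4  0.6] t 18.4
w15 q 1.69 cost 1.4 n 474 handle x,z [118.4 219.1] TCP jig [68.9 -0.3] 202.1 gap 0.581 F [-0.7 -0.4  0.6] t 18.4
w16 q 1.4 cost 1.7 n 712 handle x,z [ 72.1 222.1] TCP jig [68.9 -0.3] 202.1 gap 0.581 F [-0.7 -0.4  0.6] t 18.4
w17 q 1.42 cost 1.74 n 697 handle x,z [ 75.3 222.4] TCP jig [68.9 -0.3] 202.1 gap 0.581 F [-0.7 -0.4  0.6] t 18.4
w18 q 1.38 cost 1.97 n 733 handle x,z [ 68.9 221.8] TCP jig [69.6 -0.2] 202.1 gap 0.603 F [-0.2  0.9 -0.6] t 18.45
```

The handle (jig x 69) and the TCP (69.6) are now aligned; closing.

Call:
step_arm(moves=[[[-0.5,0,0],0],[[-0.5,0,0],0],[[0,0,0],0],[[0,0,0],0]], grip=1)

```text
time_s: 18.85
tool_pos: [0.5426, -0.0158, 0.2022]
orientation: [1.846, 2.495, 0.015]
wrist_force: [0.3, -0.2, -1.2]
finger_gap: 0.0
```

```bash
python3 - <<'E'
from h import *
snap('wrist','w19'); hq('w19')
E
```

```text
w19 q 0.75 cost 3.96 n 48 handle x,z [-22.2 181.7] TCP jig [59.2 -0.6] 202.2 gap -0.004 F [-0.4 -0.7 -0.3] t 18.9
```

It slipped through and is falling shut. I'll let it settle, raise the tool and look.

Call:
step_arm(moves=[[[0,0,-3],0],[[0,0,-3],0],[[0,0,-3],0],[[0,0,0],0],[[0,0,0],0]])

```text
time_s: 19.4
tool_pos: [0.5387, -0.0148, 0.2942]
orientation: [1.848, 2.496, 0.014]
wrist_force: [0.5, -0.5, -0.4]
finger_gap: 0.0
```

```bash
python3 - <<'E'
from h import *
snap('wrist','w20'); hq('w20');snap('side','s20')
z=cv2.imread('pics/s20.png')[130:290,270:430]; cv2.imwrite('pics/s20z.png',cv2.resize(z,None,fx=3.7,fy=3.7,interpolation=cv2.INTER_CUBIC))
E
```

```text
w20 q -0.03 cost 1.6 n 12 handle x,z [-75.4  71.7] TCP jig [61.3  2.8] 294.3 gap -0.003 F [0.2 0.7 0.7] t 19.45
```

View pics/w20.png

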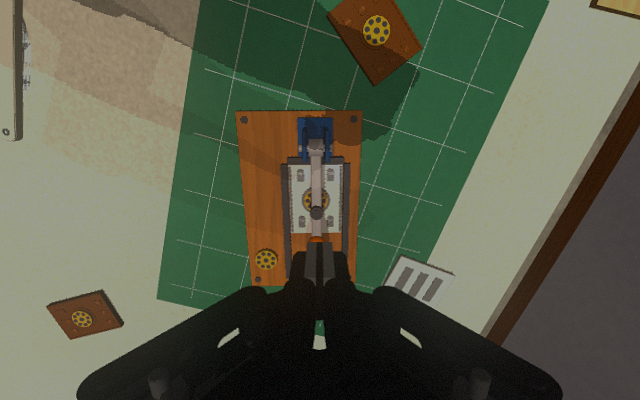

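View pics/s20z.png

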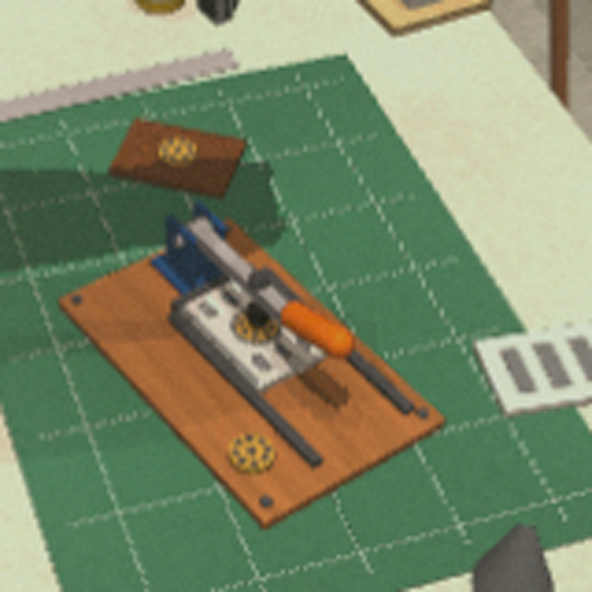

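The side crop shows the clamp closed, with its pad on the rosette at (258,320) and the orange handle at (318,330). I'll press down on the handle with the shut fingers.

```bash
python3 - <<'E'
from h import *
togo(J(-85,0,125),TH)
E
```

```text
t 19.5 pos [ 0.5385 -0.0147  0.2938] az 106.95 F [-0.1 -0.3 -1.1] gap -0.002 tool z [ 0.033 -0.014 -0.999]
shift cm [-14.25  -0.12  17.21] turn -0.25
```

Call:
step_arm(moves=[[[-4,0,3],-0.2],[[-4,0,4],0],[[-4,0,4],0],[[-2.5,0,4],0],[[0,0,2],0],[[0,0,0],0]])

```text
time_s: 20.1
tool_pos: [0.5839, -0.1516, 0.1247]
orientation: [1.844, 2.506, 0.014]
wrist_force: [0.2, 1.2, -0.4]
finger_gap: 0.001
```

```bash
python3 - <<'E'
from h import *
togo(J(-85,0,100),TH)
snap('wrist','w21')
snap('side','s21')
z=cv2.imread('pics/s21.png')[130:290,270:430]; cv2.imwrite('pics/s21z.png',cv2.resize(z,None,fx=3.7,fy=3.7,interpolation=cv2.INTER_CUBIC))
E
```

```text
t 20.1 pos [ 0.5839 -0.1516  0.1247] az 107.29 F [ 0.2  1.2 -0.4] gap 0.001 tool z [ 0.03  -0.011 -0.999]
shift cm [-0.17 -0.06  2.47] turn 0.09
```

View pics/w21.png

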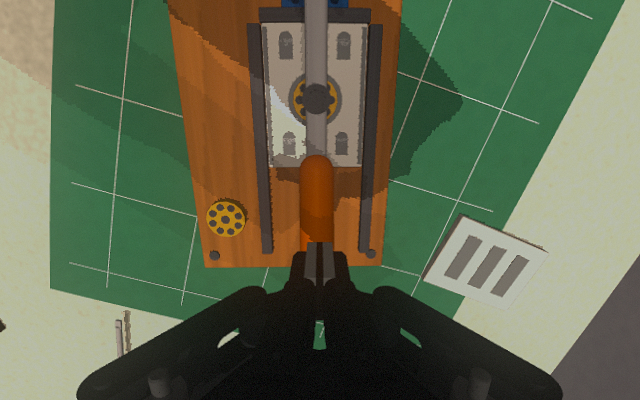

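View pics/s21z.png

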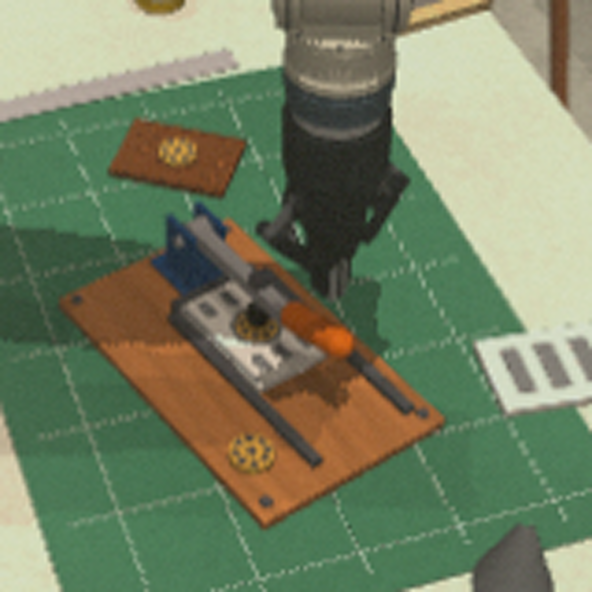

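The fingers (318,250) are centred over the handle (col 317). Pressing down in small steps.

Call:
step_arm(moves=[[[0,0,1.5],0],[[0,0,0.7],0],[[0,0,0.4],0],[[0,0,0.4],0]])

```text
time_s: 20.6
tool_pos: [0.5888, -0.1507, 0.1035]
orientation: [1.831, 2.498, 0.019]
wrist_force: [-0.6, -0.2, -0.1]
finger_gap: 0.001
```

Call:
step_arm(moves=[[[0,0,0.3],0],[[0,0,0.3],0],[[0,0,0.3],0]])

```text
time_s: 20.9
tool_pos: [0.5899, -0.1506, 0.0956]
orientation: [1.829, 2.497, 0.02]
wrist_force: [-0.5, -0.2, 1.4]
finger_gap: 0.001
```

```bash
python3 - <<'E'
from h import *
togo(J(-85,0,90),TH)
print(arm.read_state()['joint_positions'].round(3))
E
```

```text
t 20.9 pos [ 0.5899 -0.1506  0.0956] az 107.53 F [-0.5 -0.2  1.4] gap 0.001 tool z [ 0.045 -0.017 -0.999]
shift cm [-0.12 -0.62  0.54] turn 0.33
[-0.388  0.395 -0.133  0.994  0.001  0.876]
```

Call:
step_arm(moves=[[[-0.1,-0.6,-0.2],0.3],[[0,0,0.4],0],[[0,0,0.3],0],[[0,0,0.3],0]])

```text
time_s: 21.3
tool_pos: [0.5846, -0.1546, 0.0903]
orientation: [1.834, 2.488, 0.02]
wrist_force: [-10.6, 6.9, 31.3]
finger_gap: -0.002
```

```bash
python3 - <<'E'
from h import *
togo(J(-85,0,88),TH)
E
```

```text
t 21.3 pos [ 0.5846 -0.1546  0.0903] az 107.16 F [-10.6   6.9  31.3] gap -0.002 tool z [ 0.048 -0.019 -0.999]
shift cm [0.09 0.02 0.23] turn -0.04
```

31 N down with the motion stopped at TCP z 90 mm means the clamp has pressed home. Looking.

Call:
step_arm(moves=[[[0,0,0],0],[[0,0,0],0]])

```text
time_s: 21.5
tool_pos: [0.5843, -0.1543, 0.0922]
orientation: [1.834, 2.487, 0.022]
wrist_force: [-0.4, 2.5, 1.2]
finger_gap: 0.002
```

```bash
python3 - <<'E'
from h import *
togo(J(-85,0,88),TH)
snap('wrist','w22'); 
E
```

```text
t 21.5 pos [ 0.5843 -0.1543  0.0922] az 107.14 F [-0.4  2.5  1.2] gap 0.002 tool z [ 0.05  -0.019 -0.999]
shift cm [0.06 0.03 0.42] turn -0.06
```

View pics/w22.png

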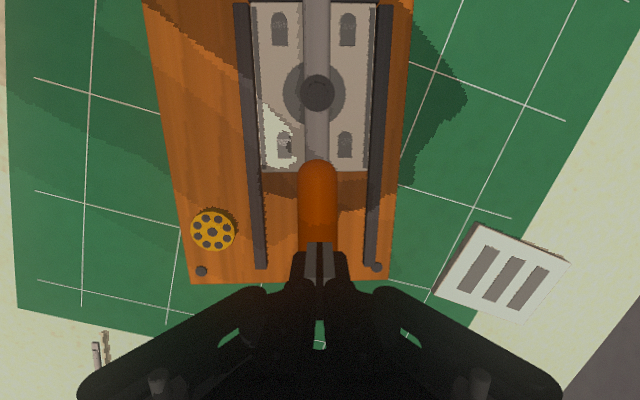

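The brass disc has vanished from proud view: only the grey ring at (316,92) surrounds the pad, so the rosette has gone in. To reopen I'll pinch the handle deeper and a little towards its free end, which leaves room for the slip seen earlier.

Call:
step_arm(moves=[[[0,0,-2.5],0],[[0,0,-2.5],0],[[0,0,0],0],[[0,0,0],0],[[0,0,0],0],[[0,0,0],0]], grip=-1)

```text
time_s: 22.15
tool_pos: [0.5804, -0.1538, 0.1403]
orientation: [1.838, 2.489, 0.02]
wrist_force: [0.4, 1.1, -0.2]
finger_gap: 0.988
```

```bash
python3 - <<'E'
from h import *
togo(J(-87,0,51),TH)
snap('wrist','w23'); 
E
```

```text
t 22.15 pos [ 0.5804 -0.1538  0.1403] az 107.08 F [ 0.4  1.1 -0.2] gap 0.988 tool z [ 0.046 -0.018 -0.999]
shift cm [-0.04  0.06  8.95] turn -0.12
```

View pics/w23.png

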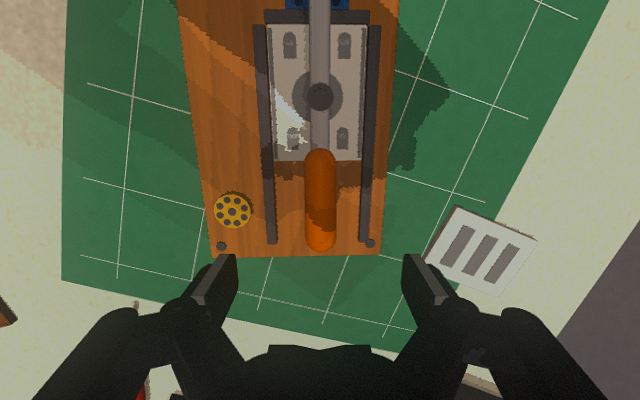

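The handle (320,200) is centred between the open fingers. Descending over it.

Call:
step_arm(moves=[[[0,0,2],-0.1],[[0,0,2],0],[[0,-0.2,1.5],0],[[0,0,0.5],0],[[0,0,0],0]])

```text
time_s: 22.7
tool_pos: [0.5806, -0.1553, 0.076]
orientation: [1.837, 2.493, 0.018]
wrist_force: [0.0, -0.8, 0.3]
finger_gap: 1.001
```

```bash
python3 - <<'E'
from h import *
togo(J(-87,0,51),TH)
E
```

```text
t 22.7 pos [ 0.5806 -0.1553  0.076 ] az 107.18 F [ 0.  -0.8  0.3] gap 1.001 tool z [ 0.043 -0.017 -0.999]
shift cm [-0.1   0.34  2.52] turn -0.02
```

Call:
step_arm(moves=[[[-0.1,0.3,1],0],[[0,0,1],0],[[0,0,0.6],0],[[0,0,0],0]])

```text
time_s: 23.1
tool_pos: [0.5862, -0.156, 0.0493]
orientation: [1.836, 2.491, 0.019]
wrist_force: [-0.7, -0.7, 0.4]
finger_gap: 1.003
```

```bash
python3 - <<'E'
from h import *
togo(J(-87,0,51),TH)
E
```

```text
t 23.1 pos [ 0.5862 -0.156   0.0493] az 107.19 F [-0.7 -0.7  0.4] gap 1.003 tool z [ 0.045 -0.018 -0.999]
shift cm [ 0.06 -0.07 -0.18] turn -0.01
```

Call:
step_arm(moves=[[[0,-0.1,-0.1],0],[[0,0,0],0],[[0,0,0],0],[[0,0,0],0],[[0,0,0],0],[[0,0,0],0],[[0,0,0],0]], grip=1)

```text
time_s: 23.8
tool_pos: [0.5857, -0.1564, 0.0516]
orientation: [1.834, 2.49, 0.02]
wrist_force: [1.5, -0.7, -1.4]
finger_gap: 0.265
```

```bash
cat >> h.py <<'E'
def arc2(n,step=5,off=(-12,-26),q0=None):
    "lift path: TCP = handle centre + off (jig x,z mm); q0 from TCP"
    s=arm.read_state(); M=Ro.from_rotvec(s['orientation']).as_matrix(); P=s['tool_pos']
    a=np.radians(TH);R=np.array([[np.cos(a),-np.sin(a)],[np.sin(a),np.cos(a)]])
    l=np.r_[(P[:2]-T0)@R,P[2]]*1000
    dx,dz=l[0]-off[0]-85,l[2]-off[1]-62
    q=np.arctan2(dz,-dx)-np.arctan2(14.5,160)
    print('t',s['time_s'],'jig',l.round(1),'qcmd',round(q,3),'r',round(np.hypot(dx,dz),1),'gap',round(s['finger_gap'],3),'F',s['wrist_force'].round(1))
    for i in range(n):
        q+=step/160.65
        G=J(85-160*np.cos(q)+14.5*np.sin(q)+off[0],0,62+160*np.sin(q)+14.5*np.cos(q)+off[1])
        print(round(q,3),(M.T@(G-P)*100).round(2).tolist()); P=G
E
python3 - <<'E'
from h import *
arc2(6)
snap('wrist','w24')
E
```

```text
t 23.8 jig [-87.9  -0.2  51.6] qcmd 0.006 r 161.7 gap 0.265 F [ 1.5 -0.7 -1.4]
0.037 [0.14, 0.0, -0.49]
0.068 [0.06, 0.02, -0.5]
0.099 [0.07, 0.02, -0.49]
0.131 [0.09, 0.02, -0.49]
0.162 [0.1, 0.02, -0.49]
0.193 [0.12, 0.02, -0.49]
```

View pics/w24.png

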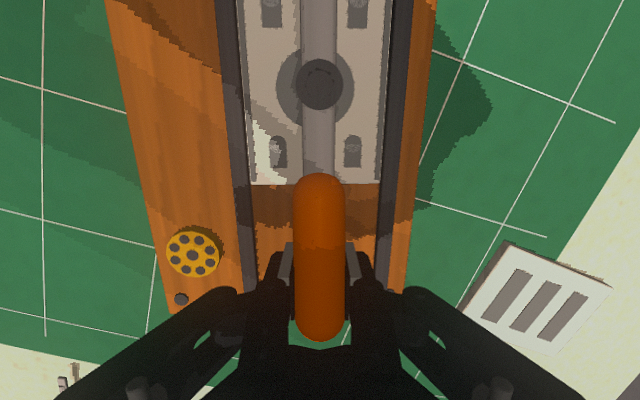

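The handle is pinched (gap 0.265), with the pads at (285,265) and (350,265). Lifting along the arc.

Call:
step_arm(moves=[[[0.1,0,-0.5],0],[[0.1,0,-0.5],0],[[0.1,0,-0.5],0],[[0.1,0,-0.5],0],[[0.1,0,-0.5],0],[[0.1,0,-0.5],0]])

```text
time_s: 24.45
tool_pos: [0.5839, -0.1509, 0.0834]
orientation: [1.832, 2.488, 0.019]
wrist_force: [5.4, -0.7, -4.6]
finger_gap: 0.265
```

```bash
python3 - <<'E'
from h import *
arc2(9)
snap('wrist','w25'); hq('w25')
E
```

```text
t 24.45 jig [-82.1  -0.1  83.4] qcmd 0.206 r 162.2 gap 0.265 F [ 5.4 -0.7 -4.6]
0.238 [0.29, 0.01, -0.44]
0.269 [0.15, 0.02, -0.48]
0.3 [0.17, 0.02, -0.47]
0.331 [0.18, 0.02, -0.47]
0.362 [0.2, 0.02, -0.46]
0.393 [0.21, 0.02, -0.45]
0.424 [0.22, 0.02, -0.45]
0.455 [0.24, 0.02, -0.44]
0.487 [0.25, 0.02, -0.43]
w25 q 0.19 cost 3.0 n 1143 handle x,z [-69.4 106.5] TCP jig [-82.   -0.2] 84.3 gap 0.264 F [ 3.7 -0.9 -2.8] t 24.5
```

Call:
step_arm(moves=[[[0.2,0.1,-0.5],0],[[0.2,0,-0.5],0],[[0.2,0,-0.5],0],[[0.2,0,-0.5],0],[[0.2,0,-0.5],0],[[0.2,0,-0.4],0],[[0.2,0,-0.4],0],[[0.2,0,-0.4],0]])

```text
time_s: 25.3
tool_pos: [0.5791, -0.1353, 0.1235]
orientation: [1.828, 2.484, 0.016]
wrist_force: [5.3, -0.5, -3.0]
finger_gap: 0.264
```

```bash
python3 - <<'E'
from h import *
arc2(9)
snap('wrist','w26'); hq('w26')
E
```

```text
t 25.3 jig [-65.8  -0.2 123.5] qcmd 0.472 r 164.1 gap 0.264 F [ 5.3 -0.5 -3. ]
0.503 [0.55, -0.0, -0.26]
0.535 [0.27, 0.02, -0.42]
0.566 [0.28, 0.02, -0.41]
0.597 [0.3, 0.02, -0.4]
0.628 [0.31, 0.02, -0.39]
0.659 [0.32, 0.02, -0.38]
0.69 [0.33, 0.02, -0.37]
0.721 [0.34, 0.02, -0.36]
0.752 [0.35, 0.02, -0.35]
w26 q 0.44 cost 2.89 n 1083 handle x,z [-53.6 143.3] TCP jig [-65.4  -0.2] 124.1 gap 0.266 F [ 3.9  0.2 -2. ] t 25.35
```

Call:
step_arm(moves=[[[0.4,0,-0.3],0],[[0.3,0,-0.4],0],[[0.3,0,-0.4],0],[[0.3,0,-0.4],0],[[0.3,0,-0.4],0],[[0.3,0,-0.4],0],[[0.3,0,-0.4],0],[[0.3,0,-0.4],0]])

```text
time_s: 26.15
tool_pos: [0.572, -0.1126, 0.1564]
orientation: [1.82, 2.479, 0.01]
wrist_force: [7.3, 0.7, -5.9]
finger_gap: 0.265
```

```bash
python3 - <<'E'
from h import *
arc2(9,off=(-12,-20))
snap('wrist','w27'); hq('w27')
E
```

```text
t 26.15 jig [-4.200e+01 -1.000e-01  1.564e+02] qcmd 0.692 r 162.2 gap 0.265 F [ 7.3  0.7 -5.9]
0.723 [0.46, 0.0, -0.26]
0.755 [0.35, 0.02, -0.36]
0.786 [0.36, 0.02, -0.34]
0.817 [0.37, 0.02, -0.33]
0.848 [0.38, 0.02, -0.32]
0.879 [0.39, 0.01, -0.31]
0.91 [0.4, 0.01, -0.3]
0.941 [0.41, 0.01, -0.28]
0.972 [0.42, 0.01, -0.27]
w27 q 0.68 cost 2.67 n 999 handle x,z [-30.3 173.9] TCP jig [-41.5  -0.1] 157.0 gap 0.262 F [ 5.5  0.3 -4.3] t 26.2
```

Call:
step_arm(moves=[[[0.4,0.1,-0.3],0],[[0.4,0,-0.4],0],[[0.4,0,-0.3],0],[[0.4,0,-0.3],0],[[0.4,0,-0.3],0],[[0.4,0,-0.3],0],[[0.4,0,-0.3],0],[[0.4,0,-0.3],0]])

```text
time_s: 27.0
tool_pos: [0.5626, -0.0828, 0.182]
orientation: [1.81, 2.478, -0.002]
wrist_force: [7.6, 1.7, -4.5]
finger_gap: 0.269
```

```bash
python3 - <<'E'
from h import *
arc2(9,off=(-12,-18))
snap('wrist','w28'); hq('w28')
E
```

```text
t 27.0 jig [-1.08e+01  1.00e-01  1.82e+02] qcmd 0.935 r 161.4 gap 0.269 F [ 7.6  1.7 -4.5]
0.966 [0.46, 0.02, -0.21]
0.997 [0.42, 0.01, -0.26]
1.028 [0.43, 0.01, -0.25]
1.059 [0.44, 0.01, -0.24]
1.09 [0.45, 0.01, -0.22]
1.121 [0.45, 0.01, -0.21]
1.153 [0.46, 0.01, -0.2]
1.184 [0.47, 0.01, -0.18]
1.215 [0.47, 0.01, -0.17]
w28 q 0.9 cost 2.53 n 901 handle x,z [ -3.1 196.3] TCP jig [-10.2   0. ] 182.3 gap 0.267 F [ 7.3  1.2 -4.4] t 27.05
```

Call:
step_arm(moves=[[[0.4,0.1,-0.2],0],[[0.4,0,-0.3],0],[[0.4,0,-0.3],0],[[0.4,0,-0.2],0],[[0.5,0,-0.2],0],[[0.5,0,-0.2],0],[[0.5,0,-0.2],0],[[0.5,0,-0.2],0]])

```text
time_s: 27.85
tool_pos: [0.5519, -0.0485, 0.1993]
orientation: [1.801, 2.478, -0.013]
wrist_force: [8.1, 2.0, -5.6]
finger_gap: 0.269
```

```bash
python3 - <<'E'
from h import *
arc2(9,off=(-7,-15))
snap('wrist','w29'); hq('w29')
E
```

```text
t 27.85 jig [ 25.1   0.2 199.3] qcmd 1.146 r 161.2 gap 0.269 F [ 8.1  2.  -5.6]
1.177 [0.48, 0.03, -0.14]
1.209 [0.47, 0.01, -0.17]
1.24 [0.47, 0.01, -0.16]
1.271 [0.48, 0.01, -0.14]
1.302 [0.48, 0.01, -0.13]
1.333 [0.49, 0.01, -0.11]
1.364 [0.49, 0.01, -0.1]
1.395 [0.49, 0.01, -0.08]
1.426 [0.5, 0.01, -0.07]
w29 q 1.12 cost 2.32 n 792 handle x,z [ 28.3 212.3] TCP jig [25.9  0.2] 199.5 gap 0.27 F [ 7.4  0.5 -2.6] t 27.9
```

Call:
step_arm(moves=[[[0.5,0.1,-0.1],0],[[0.5,0,-0.2],0],[[0.5,0,-0.2],0],[[0.5,0,-0.1],0],[[0.5,0,-0.1],0],[[0.5,0,-0.1],0],[[0.5,0,-0.1],0],[[0.5,0,-0.1],0],[[0.5,0,0],0]])

```text
time_s: 28.8
tool_pos: [0.5389, -0.007, 0.2079]
orientation: [1.791, 2.473, -0.027]
wrist_force: [4.7, -4.4, 10.9]
finger_gap: 0.266
```

```bash
python3 - <<'E'
from h import *
arc2(9,off=(-2,-13))
snap('wrist','w30'); hq('w30')
E
```

```text
t 28.8 jig [ 68.6   0.3 207.9] qcmd 1.39 r 159.6 gap 0.266 F [ 4.7 -4.4 10.9]
1.421 [0.47, 0.05, -0.18]
1.452 [0.5, 0.01, -0.06]
1.484 [0.5, 0.01, -0.05]
1.515 [0.5, 0.01, -0.03]
1.546 [0.5, 0.01, -0.02]
1.577 [0.5, 0.01, -0.0]
1.608 [0.5, 0.01, 0.02]
1.639 [0.5, 0.01, 0.03]
1.67 [0.5, 0.01, 0.05]
w30 q 1.36 cost 2.04 n 692 handle x,z [ 65.7 221.5] TCP jig [69.2  0.4] 208.0 gap 0.267 F [ 7.  -1.1 -0. ] t 28.85
```

Call:
step_arm(moves=[[[0.5,0.1,-0.1],0],[[0.5,0,-0.1],0],[[0.5,0,-0.1],0],[[0.5,0,0],0],[[0.5,0,0],0],[[0.5,0,0],0],[[0.5,0,0],0],[[0.5,0,0],0],[[0.5,0,0.1],0]])

```text
time_s: 29.75
tool_pos: [0.524, 0.038, 0.2057]
orientation: [1.793, 2.473, -0.031]
wrist_force: [-0.1, 1.3, 0.4]
finger_gap: -0.001
```

```bash
python3 - <<'E'
from h import *
arc2(9,off=(3,-13))
snap('wrist','w31'); hq('w31')
E
```

```text
t 29.75 jig [116.    1.3 205.7] qcmd 1.657 r 159.2 gap -0.001 F [-0.1  1.3  0.4]
1.689 [0.51, 0.14, -0.09]
1.72 [0.49, 0.0, 0.07]
1.751 [0.49, 0.0, 0.09]
1.782 [0.49, 0.0, 0.1]
1.813 [0.49, 0.0, 0.12]
1.844 [0.48, 0.0, 0.13]
1.875 [0.48, 0.0, 0.15]
1.906 [0.47, 0.0, 0.16]
1.938 [0.47, 0.0, 0.18]
w31 q 1.55 cost 1.48 n 45 handle x,z [ 96.2 222.3] TCP jig [116.6   1.5] 205.4 gap -0.001 F [-1.   0.3 -0.3] t 29.8
```

It slipped out close to balance (q about 1.55), on the fingers' far side. I'll quickly hop over the handle to its -x side to catch and push it.

Call:
step_arm(moves=[[[0,0,-5],0],[[-1,0,-3],0],[[-5,0,0],0],[[-5,0,0],0],[[-4,0,2],0],[[-1,0,4.5],0],[[0,0,3],0]])

```text
time_s: 30.5
tool_pos: [0.5736, -0.1177, 0.2081]
orientation: [1.786, 2.474, -0.029]
wrist_force: [-0.5, 0.1, 0.2]
finger_gap: -0.002
```

```bash
python3 - <<'E'
from h import *
snap('wrist','w32'); hq('w32')
togo(J(60,0,215),TH)
E
```

```text
w32 q 0.01 cost 2.99 n 234 handle x,z [-74.8  78.1] TCP jig [-46.4   1. ] 203.8 gap -0.0 F [-0.3  0.2 -3.2] t 30.55
t 30.55 pos [ 0.5722 -0.1171  0.2038] az 108.28 F [-0.3  0.2 -3.2] gap -0.0 tool z [ 0.057 -0.067 -0.996]
shift cm [10.51  0.37 -1.97] turn 1.08
```

View pics/w32.png

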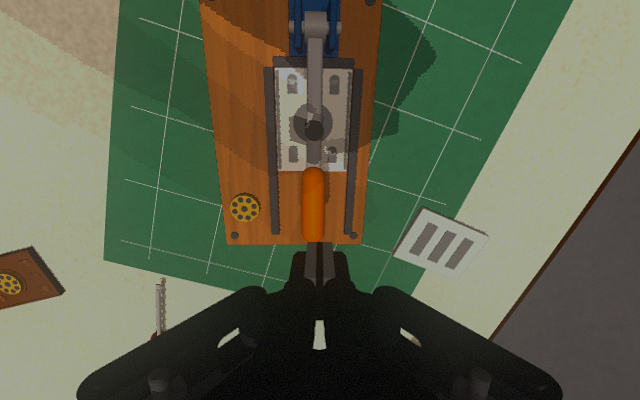

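The clamp fell shut again (handle at (313,205)); the panel is still against the stop. I'll redo the lift with more lead in x and finish faster.

Call:
step_arm(moves=[[[-2,0.1,1],0.5],[[-2,0,2],0.5],[[-1,0,2],0],[[0,0,0],0]], grip=-1)

```text
time_s: 30.95
tool_pos: [0.5901, -0.1674, 0.1577]
orientation: [1.813, 2.465, -0.031]
wrist_force: [0.1, 0.4, 0.5]
finger_gap: 0.68
```

```bash
python3 - <<'E'
from h import *
togo(J(-95,0,51),TH)
E
```

```text
t 30.95 pos [ 0.5901 -0.1674  0.1577] az 107.27 F [0.1 0.4 0.5] gap 0.68 tool z [ 0.053 -0.064 -0.997]
shift cm [ 1.3  -0.45 10.59] turn 0.07
```

Call:
step_arm(moves=[[[0.3,-0.4,1.5],0],[[0.2,0,1],0],[[0,0,0.5],0],[[0,0,0],0]])

```text
time_s: 31.35
tool_pos: [0.587, -0.1637, 0.1311]
orientation: [1.81, 2.464, -0.029]
wrist_force: [-0.7, 0.2, -0.0]
finger_gap: 1.005
```

```bash
python3 - <<'E'
from h import *
togo(J(-95,0,51),TH)
snap('wrist','w33')
E
```

```text
t 31.35 pos [ 0.587  -0.1637  0.1311] az 107.33 F [-0.7  0.2 -0. ] gap 1.005 tool z [ 0.056 -0.065 -0.996]
shift cm [ 0.65 -0.21  7.98] turn 0.13
```

View pics/w33.png

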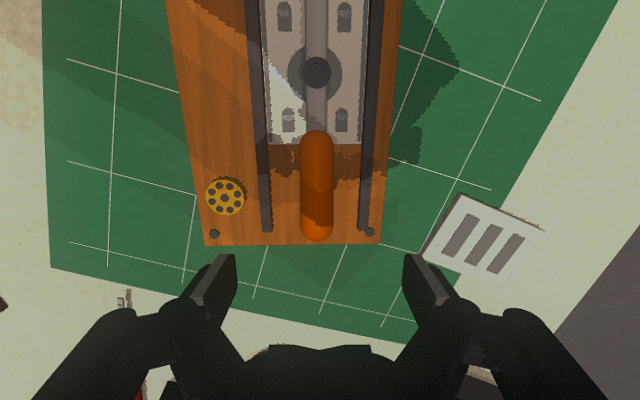

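The open fingers straddle the handle line (handle (317,185), fingers at 225 and 415). Descending.

Call:
step_arm(moves=[[[0.2,-0.2,2],0],[[0.2,0,2],0],[[0.2,0,1.5],0],[[0,0,1],0],[[0,0,0],0]])

```text
time_s: 31.9
tool_pos: [0.5904, -0.1627, 0.0697]
orientation: [1.803, 2.459, -0.025]
wrist_force: [-0.1, -0.3, 0.2]
finger_gap: 0.999
```

```bash
python3 - <<'E'
from h import *
togo(J(-95,0,51),TH)
E
```

```text
t 31.9 pos [ 0.5904 -0.1627  0.0697] az 107.39 F [-0.1 -0.3  0.2] gap 0.999 tool z [ 0.065 -0.068 -0.996]
shift cm [ 0.19 -0.36  1.85] turn 0.19
```

Call:
step_arm(moves=[[[0.2,-0.3,1],0.2],[[0,0,0.8],0],[[0,0,0],0]])

```text
time_s: 32.2
tool_pos: [0.5889, -0.1633, 0.0521]
orientation: [1.806, 2.453, -0.024]
wrist_force: [0.0, -0.3, -0.7]
finger_gap: 0.998
```

```bash
python3 - <<'E'
from h import *
togo(J(-95,0,51),TH)
E
```

```text
t 32.2 pos [ 0.5889 -0.1633  0.0521] az 107.17 F [ 0.  -0.3 -0.7] gap 0.998 tool z [ 0.067 -0.069 -0.995]
shift cm [ 0.05 -0.13  0.1 ] turn -0.03
```

Call:
step_arm(moves=[[[0,0,0.1],0],[[0,0,0],0],[[0,0,0],0],[[0,0,0],0],[[0,0,0],0],[[0,0,0],0]], grip=1)

```text
time_s: 32.8
tool_pos: [0.5882, -0.1641, 0.0521]
orientation: [1.807, 2.453, -0.027]
wrist_force: [2.3, 1.4, 0.6]
finger_gap: 0.261
```

```bash
python3 - <<'E'
from h import *
arc2(8,6,off=(-20,-26))
E
```

```text
t 32.8 jig [-96.   -0.3  52.1] qcmd 0.009 r 161.8 gap 0.261 F [2.3 1.4 0.6]
0.047 [0.13, -0.0, -0.6]
0.084 [0.04, 0.03, -0.6]
0.121 [0.06, 0.03, -0.6]
0.159 [0.09, 0.03, -0.59]
0.196 [0.11, 0.02, -0.59]
0.233 [0.13, 0.02, -0.59]
0.271 [0.15, 0.02, -0.58]
0.308 [0.17, 0.02, -0.57]
```

Call:
step_arm(moves=[[[0.1,0,-0.6],0],[[0.1,0,-0.6],0],[[0.1,0,-0.6],0],[[0.1,0,-0.6],0],[[0.1,0,-0.6],0],[[0.1,0,-0.6],0],[[0.2,0,-0.6],0],[[0.2,0,-0.6],0]])

```text
time_s: 33.6
tool_pos: [0.5851, -0.1541, 0.1034]
orientation: [1.803, 2.444, -0.03]
wrist_force: [2.6, -3.9, -3.0]
finger_gap: 0.256
```

```bash
python3 - <<'E'
from h import *
arc2(9,6,off=(-20,-23))
snap('wrist','w34'); hq('w34')
E
```

```text
t 33.6 jig [-85.5  -0.3 103.4] qcmd 0.314 r 163.7 gap 0.256 F [ 2.6 -3.9 -3. ]
0.351 [0.48, -0.01, -0.48]
0.389 [0.21, 0.03, -0.56]
0.426 [0.23, 0.02, -0.55]
0.464 [0.26, 0.02, -0.54]
0.501 [0.28, 0.02, -0.53]
0.538 [0.3, 0.02, -0.52]
0.576 [0.31, 0.02, -0.51]
0.613 [0.33, 0.02, -0.5]
0.65 [0.35, 0.02, -0.49]
w34 q 0.3 cost 2.94 n 1139 handle x,z [-63.6 123.1] TCP jig [-85.2  -0.4] 104.4 gap 0.264 F [ 2.4 -3.9 -1.4] t 33.65
```

Call:
step_arm(moves=[[[0.4,0,-0.5],0],[[0.2,0,-0.6],0],[[0.2,0,-0.6],0],[[0.3,0,-0.5],0],[[0.3,0,-0.5],0],[[0.3,0,-0.5],0],[[0.3,0,-0.5],0]])

```text
time_s: 34.35
tool_pos: [0.5787, -0.1334, 0.1435]
orientation: [1.797, 2.437, -0.032]
wrist_force: [5.7, -5.1, -0.9]
finger_gap: 0.262
```

```bash
python3 - <<'E'
from h import *
arc2(9,6,off=(-20,-19))
snap('wrist','w35'); hq('w35')
E
```

```text
t 34.35 jig [-63.8  -0.3 143.5] qcmd 0.572 r 163.4 gap 0.262 F [ 5.7 -5.1 -0.9]
0.609 [0.56, -0.02, -0.36]
0.647 [0.35, 0.02, -0.49]
0.684 [0.36, 0.02, -0.48]
0.721 [0.38, 0.02, -0.46]
0.759 [0.4, 0.02, -0.45]
0.796 [0.41, 0.02, -0.43]
0.833 [0.43, 0.02, -0.42]
0.871 [0.45, 0.02, -0.4]
0.908 [0.46, 0.02, -0.38]
w35 q 0.55 cost 2.8 n 1037 handle x,z [-43.8 158. ] TCP jig [-63.4  -0.4] 144.2 gap 0.264 F [ 3.5 -3.2 -0.6] t 34.4
```

Call:
step_arm(moves=[[[0.5,0,-0.4],0],[[0.3,0,-0.5],0],[[0.4,0,-0.5],0],[[0.4,0,-0.4],0],[[0.4,0,-0.4],0],[[0.4,0,-0.4],0],[[0.4,0,-0.4],0]])

```text
time_s: 35.1
tool_pos: [0.5703, -0.1064, 0.1749]
orientation: [1.791, 2.428, -0.037]
wrist_force: [4.7, -3.2, -1.9]
finger_gap: 0.261
```

```bash
python3 - <<'E'
from h import *
arc2(9,6,off=(-18,-13))
snap('wrist','w36'); hq('w36')
E
```

```text
t 35.1 jig [-35.6  -0.3 174.9] qcmd 0.797 r 162.4 gap 0.261 F [ 4.7 -3.2 -1.9]
0.834 [0.55, -0.02, -0.3]
0.872 [0.44, 0.02, -0.4]
0.909 [0.46, 0.02, -0.39]
0.946 [0.47, 0.02, -0.37]
0.984 [0.48, 0.02, -0.35]
1.021 [0.5, 0.02, -0.33]
1.058 [0.51, 0.02, -0.32]
1.096 [0.52, 0.01, -0.3]
1.133 [0.53, 0.01, -0.28]
w36 q 0.79 cost 2.58 n 921 handle x,z [-17.3 185.9] TCP jig [-35.   -0.3] 175.5 gap 0.262 F [ 3.8 -2.8  1.5] t 35.15
```

Call:
step_arm(moves=[[[0.5,0,-0.4],0],[[0.5,0,-0.4],0],[[0.5,0,-0.4],0],[[0.5,0,-0.4],0],[[0.5,0,-0.3],0],[[0.5,0,-0.3],0],[[0.5,0,-0.3],0]])

```text
time_s: 35.85
tool_pos: [0.5596, -0.0724, 0.1989]
orientation: [1.785, 2.422, -0.042]
wrist_force: [5.5, -0.6, -0.6]
finger_gap: 0.265
```

```bash
python3 - <<'E'
from h import *
arc2(9,8,off=(-14,-10))
snap('wrist','w37'); hq('w37')
E
```

```text
t 35.85 jig [ 0.000e+00 -1.000e-01  1.989e+02] qcmd 1.03 r 163.2 gap 0.265 F [ 5.5 -0.6 -0.6]
1.08 [0.82, -0.0, -0.21]
1.13 [0.7, 0.02, -0.38]
1.18 [0.72, 0.02, -0.35]
1.23 [0.74, 0.02, -0.31]
1.279 [0.75, 0.01, -0.27]
1.329 [0.76, 0.01, -0.24]
1.379 [0.78, 0.01, -0.2]
1.429 [0.78, 0.01, -0.16]
1.479 [0.79, 0.0, -0.12]
w37 q 1.02 cost 2.4 n 792 handle x,z [ 13.6 205.9] TCP jig [ 0.9 -0.1] 199.4 gap 0.266 F [ 4.9 -1.1  0.2] t 35.9
```

Call:
step_arm(moves=[[[0.7,0,-0.2],0],[[0.7,0,-0.3],0],[[0.7,0,-0.3],0],[[0.7,0,-0.2],0],[[0.8,0,-0.2],0]])

```text
time_s: 36.4
tool_pos: [0.5497, -0.0405, 0.2112]
orientation: [1.778, 2.411, -0.052]
wrist_force: [6.1, -6.3, 2.9]
finger_gap: 0.263
```

```bash
python3 - <<'E'
from h import *
arc2(7,12,off=(-9,-8))
snap('wrist','w38'); hq('w38')
E
```

```text
t 36.4 jig [ 3.350e+01 -1.000e-01  2.112e+02] qcmd 1.216 r 162.8 gap 0.263 F [ 6.1 -6.3  2.9]
1.291 [1.21, -0.0, -0.23]
1.366 [1.15, 0.02, -0.34]
1.441 [1.17, 0.01, -0.26]
1.515 [1.19, 0.01, -0.17]
1.59 [1.2, -0.0, -0.08]
1.665 [1.2, -0.01, 0.01]
1.739 [1.2, -0.01, 0.1]
w38 q 1.21 cost 2.22 n 698 handle x,z [ 42.1 216.8] TCP jig [34.5 -0.1] 211.7 gap 0.265 F [ 2.8 -2.   9. ] t 36.45
```

Call:
step_arm(moves=[[[1,0,-0.1],0],[[1.2,0,-0.2],0],[[1.4,0,-0.1],0],[[1.5,0,0],0],[[1.6,0,0],0],[[1.6,0,0.1],0],[[1.6,0,0.1],0],[[1,0,0.1],0]])

```text
time_s: 37.25
tool_pos: [0.5188, 0.0616, 0.2061]
orientation: [1.773, 2.392, -0.057]
wrist_force: [8.6, 0.5, -0.8]
finger_gap: 0.257
```

```bash
python3 - <<'E'
from h import *
snap('wrist','w39'); hq('w39')
E
```

```text
w39 q 1.76 cost 1.64 n 471 handle x,z [129.3 216.4] TCP jig [141.1  -0.7] 205.8 gap 0.252 F [ 5.3  0.8 -2.2] t 37.3
```

View pics/w39.png

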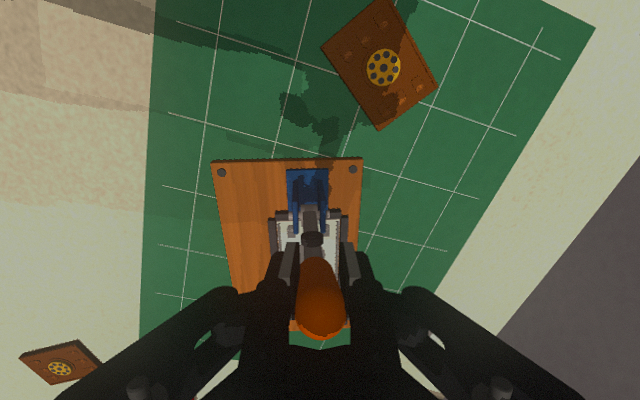

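The clamp is past centre (q about 1.76). Opening the fingers so that its own weight swings it to the open stop.

Call:
step_arm(moves=[[[0,0,0],0],[[0,0,0],0],[[0,0,0],0],[[0,0,0],0]], grip=-1)

```text
time_s: 37.7
tool_pos: [0.5162, 0.0636, 0.205]
orientation: [1.774, 2.397, -0.058]
wrist_force: [-0.3, 0.2, -0.4]
finger_gap: 0.918
```

```bash
python3 - <<'E'
from h import *
snap('wrist','w40'); hq('w40')
E
```

```text
w40 q 2.12 cost 2.21 n 476 handle x,z [180.9 190.9] TCP jig [142.8   1.1] 205.0 gap 0.99 F [ 0.4 -0.5  0.2] t 37.75
```

View pics/w40.png

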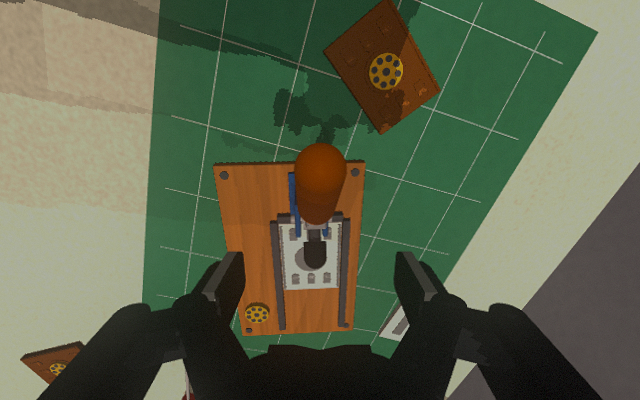

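The clamp is fully open (q about 2.1, handle at (320,180), clear of the fingers). Now rise, move back and check the panel and rosette.

Call:
step_arm(moves=[[[-1,0,-2],0],[[-1,0,-4],0],[[-2,0,-4],0],[[-4,0,-3],0],[[-4,0,-2],0],[[-4,0,0],0],[[-2,0,0],0],[[0,0,0],0]])

```text
time_s: 38.55
tool_pos: [0.5511, -0.0947, 0.3862]
orientation: [1.775, 2.398, -0.061]
wrist_force: [-0.7, 1.1, 0.0]
finger_gap: 1.003
```

```bash
python3 - <<'E'
from h import *
snap('wrist','w41'); hq('w41'); snap('side','s41'); snap('top','t41')
z=cv2.imread('pics/w41.png')[0:260,180:460]; cv2.imwrite('pics/w41z.png',cv2.resize(z,None,fx=2.3,fy=2.3,interpolation=cv2.INTER_CUBIC))
z=cv2.imread('pics/s41.png')[120:280,270:430]; cv2.imwrite('pics/s41z.png',cv2.resize(z,None,fx=3.7,fy=3.7,interpolation=cv2.INTER_CUBIC))
E
```

```text
Traceback (most recent call last):
  File "h.py", line 60, in hq
    qs=np.linspace(-.05,2.15,221); c=[cost(q) for q in qs]; q=qs[int(np.argmin(c))]
                                      ~~~~^^^
  File "h.py", line 56, in cost
    dx=out[:,0]-85; dz=out[:,2]-62
       ~~~^^^^^
IndexError: too many indices for array: array is 1-dimensional, but 2 were indexed
```

```bash
python3 - <<'E'
from h import *
snap('side','s41'); snap('top','t41')
z=cv2.imread('pics/w41.png')[0:260,180:460]; cv2.imwrite('pics/w41z.png',cv2.resize(z,None,fx=2.3,fy=2.3,interpolation=cv2.INTER_CUBIC))
z=cv2.imread('pics/s41.png')[120:280,270:430]; cv2.imwrite('pics/s41z.png',cv2.resize(z,None,fx=3.7,fy=3.7,interpolation=cv2.INTER_CUBIC))
E
```

```text
(no output)
```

View pics/w41z.png

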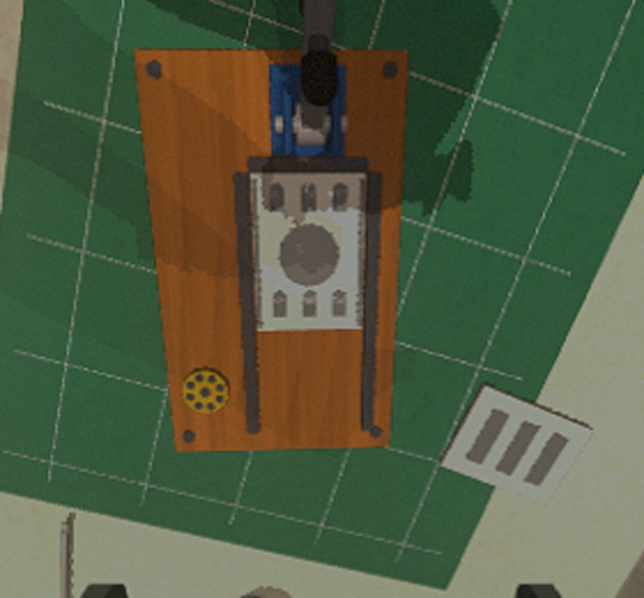

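View pics/s41z.png

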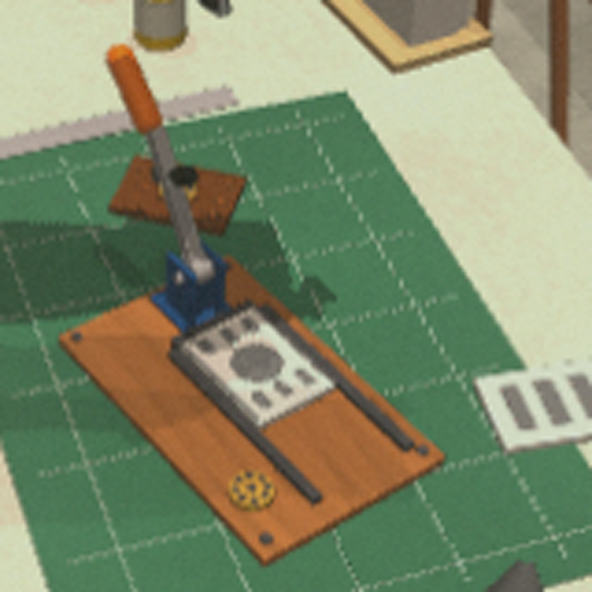

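View pics/t41.png

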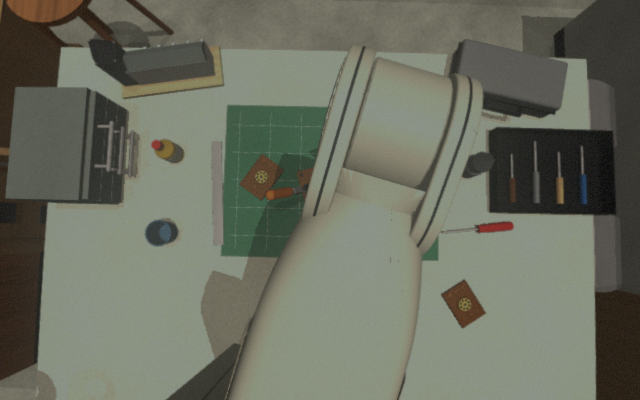

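The rosette now shows only as a flat grey disc (310,255), flush with the panel. The panel's front edge is at the stop (row 172 in the crop) and the clamp leans open at its start pose. A numeric check of home:

```bash
python3 - <<'E'
from h import *
f=lambda u,v,h:onplane('w41',(u+.5)/2.3-.5+180,(v+.5)/2.3-.5,h)
a=np.radians(TH);R=np.array([[np.cos(a),-np.sin(a)],[np.sin(a),np.cos(a)]])
L=[(130,112),(130,-67),(-160,-67),(-160,112)]
s=[f(u,v,.012)[:2] for u,v in [(135,50),(408,50),(389,446),(177,452)]]
th,t,e=jigpose(s,np.array(L)/1000); print(np.degrees(th),t,e.round(4))
R=np.array([[np.cos(th),-np.sin(th)],[np.sin(th),np.cos(th)]])
for n,u,v,h in [('rear',311,330,.022),('front',308,172,.022),('disc',310,255,.022),('spare',206,390,.02)]: print(n,((f(u,v,h)[:2]-t)@R*1000).round(1))
d=np.load('pics/w41.npz')['d']
for u,v in [(310,255),(300,245),(320,265),(268,285),(355,245)]:
    iu,iv=(u/2.3+180),(v/2.3); print((bydepth('w41',iu,iv)[2]*1000).round(1),end=' ')
print(arm.read_state()['wrist_force'],arm.read_state()['time_s'])
E
```

```text
107.36358119721027 [ 0.55993887 -0.07241901] [0.0013 0.0009 0.0011 0.0009]
rear [-55.1  -0.6]
front [55.5  0.6]
disc [ 0.1 -0.3]
spare [-102.2   82.3]
22.7 24.6 24.0 22.4 23.1 [-0.0317544   1.02553256  0.02411724] 38.7
```

```bash
python3 -c "
from station import finish_job
print(finish_job())"
```

```text
the job is handed in; nothing more can be done
None
```

The job is done and handed in at about 39 s, with the gripper open and clear of everything. finish_job gives no verdict, so the results below are my own checks.

**What I did**
- **Panel:** I pushed it with shut fingers until it stopped against the end stop at about 9 N.
- **Clamp closing:** Twice the handle slipped out of the pinch while closing. After the first slip I pushed the clamp back open with shut fingers. After the second, past centre, it fell shut under its own weight onto the rosette.
- **Pressing:** I pressed down on the orange handle with shut fingers, so the clamp's rubber pad did the pressing. The wrist force reached about 31 N.
- **Clamp opening:** On the first try the handle slipped out near upright and the clamp fell shut again. The second try, gripped farther out on the handle, took it past centre. I let go there and it swung to its open stop.

**Last checks**
- **Panel:** It spans jig x from -55.1 to 55.5 mm, so it is home with its centre at about 0.
- **Rosette:** No brass stands proud. Its top reads 22.7–24.6 mm high against 22.4–23.1 mm for the panel, which agrees with flush only within the depth noise of 1–2 mm.
- **Clamp:** It measured about 2.1 rad, fully open, and the side picture matches its starting pose.
- **Rest of the bench:** The spare rosette is unmoved within 1 mm, and the other things visible in the pictures look unmoved by eye. In the last top view the arm hid the jig and the blank panel; both show in the other views.
- **Failed check:** My handle-angle script failed on the final wrist picture because the handle was out of its range. The open angle comes from the picture before it and from the side view.

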